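# Load the disinfecting box with prism bars and start it

## Task

Load the white disinfecting box and start it: slide its amber cover fully open to the stop, then take every prism bar out of the shallow metal tray and lay the bars in the bay, flat on its floor with none on top of another; the occluder paddles and the thin fixation stick stay in the tray. When all the bars are in, slide the cover fully shut and have the cycle slide on the control strip pushed right back to its rear stop, away from the robot. Only then press the start plunger fully down, let it spring back, and leave the bottles and the remote where they stand; never press start with the cover open.

Things in the scene. Friction and masses are not known exactly. Their poses are not given: they have to be found in the camera images.
- unit: white disinfecting box, 330 x 320 mm footprint, deck 75 mm high; may stand left or right of the robot's centre line, slightly turned. Origin at the centre of its underside, x away from the robot, y to the left. Open-topped bay in its front right part, solid deck behind the bay, control strip (74 mm wide) along its left (+y) side with the plunger in front and the cycle slide behind it
- bay (a point): centre of the bay's floor (30 mm above the table), axes as the box. The bay is 150 mm along x, 220 mm along y, and 45 mm deep below the deck
- cover (a joint): amber clear cover plate, 164 x 236 x 6 mm, lying on the deck; slides along the box's x: 0 = fully shut over the bay (front), 0.155 m = fully open at its rear stop, over the rear deck. About 2 N of friction
- cover_grip (a point): centre of the top of the black upright grip on the cover: 16 mm (x) x 60 mm (y) x 28 mm high above the plate, to be pinched from above along x; moves with the cover
- cycle (a joint): cycle slide on the control strip, slides along the box's x: 0 = front (short mark), 0.07 m = rear stop (long mark). About 1.5 N of friction
- cycle_grip (a point): centre of the top of the cycle slide's black grip: 14 mm (x) x 36 mm (y), 28 mm high above the deck; moves with it
- start (a joint): start plunger, round black sprung push button at the front of the control strip: 0 = up, 0.012 m = fully down (8 N), springs back
- start_top (a point): centre of the plunger's top face, diameter 32 mm, pressed downwards
- tray: shallow aluminium tray, 275 mm (x) x 315 mm (y), floor 4 mm thick, rim 14 mm above the table, fixed. Origin at the centre of its underside
- bar1: prism bar: straight black-framed bar with a row of clear stepped prisms, 115 x 26 x 22 mm (x long, y wide, z high), 90 g. Origin at its centre. Three or four of the four are present
- bar2: prism bar: straight black-framed bar with a row of clear stepped prisms, 115 x 26 x 22 mm (x long, y wide, z high), 90 g. Origin at its centre. Three or four of the four are present
- bar3: prism bar: straight black-framed bar with a row of clear stepped prisms, 115 x 26 x 22 mm (x long, y wide, z high), 90 g. Origin at its centre. Three or four of the four are present
- bar4: prism bar: straight black-framed bar with a row of clear stepped prisms, 115 x 26 x 22 mm (x long, y wide, z high), 90 g. Origin at its centre. Three or four of the four are present
- occluder1: occluder paddle, black: round disc of 56 mm diameter, 8 mm thick, with a flat handle 16 mm wide, 10 mm high; 127 mm long along x, disc at +x. Origin on its underside. Stays in the tray
- occluder2: occluder paddle, black: round disc of 56 mm diameter, 8 mm thick, with a flat handle 16 mm wide, 10 mm high; 127 mm long along x, disc at +x. Origin on its underside. Stays in the tray
- stick: thin dark steel fixation stick, 150 x 10 x 10 mm along x, black at one end, lying in the tray between the other things; origin at the centre of its underside. Stays in the tray
- remote: grey remote control lying on the table, 150 x 55 x 22 mm, origin at the centre of its underside; to be left alone
- drops: small bottle, 40 mm diameter, 90 mm high, origin at its foot; to be left alone
- gel: bottle, 64 mm diameter, 160 mm high, origin at its foot; to be left alone
Mind the look-alikes: they are no part of the job. Leave any pink or yellow look-alike of the occluder1 alone. Leave any blue look-alike of the occluder2 alone.

How it is judged:
On the way, in this order (a step that is already met when the one before it is completed fails the run):
1. the cover is slid fully open, to within 6 mm of its stop (value of joint cover above 0.149 m), for 0.2 s.
2. every prism bar lies on the bay's floor, none on another (its centre less than 19 mm above the floor), at rest and let go, the cover still open (x of bar1 in the frame of bay between -0.08 and 0.08 m and y of bar1 in the frame of bay between -0.112 and 0.112 m and z of bar1 in the frame of bay between 0 and 0.019 m and linear speed of each of bar1, bar2, bar3, bar4 below 0.03 m/s and contact force between the fingers and bar1 below 0.3 N and x of bar2 in the frame of bay between -0.08 and 0.08 m and y of bar2 in the frame of bay between -0.112 and 0.112 m and z of bar2 in the frame of bay between 0 and 0.019 m and contact force between the fingers and bar2 below 0.3 N and x of bar3 in the frame of bay between -0.08 and 0.08 m and y of bar3 in the frame of bay between -0.112 and 0.112 m and z of bar3 in the frame of bay between 0 and 0.019 m and contact force between the fingers and bar3 below 0.3 N and x of bar4 in the frame of bay between -0.08 and 0.08 m and y of bar4 in the frame of bay between -0.112 and 0.112 m and z of bar4 in the frame of bay between 0 and 0.019 m and contact force between the fingers and bar4 below 0.3 N and value of joint cover above 0.13 m), for 0.3 s.
3. the cover is fully shut (within 6 mm) and the cycle slide at its rear stop (within 5 mm) (value of joint cover below 0.006 m and value of joint cycle above 0.065 m), for 0.2 s.
4. the start plunger is pressed fully down (10 mm or more) with cover and cycle slide home (all of step 3 and value of joint start above 0.01 m), for 0.1 s.
At the end, for the whole second after the job is handed in: Every prism bar lies at rest inside the bay, the cover is shut to within 6 mm, the cycle slide is within 5 mm of its rear stop, the start plunger has sprung back (within 3 mm), and both occluder paddles and the fixation stick are still in the tray (all of step 3 and x of bar1 in the frame of bay between -0.08 and 0.08 m and y of bar1 in the frame of bay between -0.112 and 0.112 m and z of bar1 in the frame of bay between 0 and 0.04 m and linear speed of each of bar1, bar2, bar3, bar4 below 0.03 m/s and x of bar2 in the frame of bay between -0.08 and 0.08 m and y of bar2 in the frame of bay between -0.112 and 0.112 m and z of bar2 in the frame of bay between 0 and 0.04 m and x of bar3 in the frame of bay between -0.08 and 0.08 m and y of bar3 in the frame of bay between -0.112 and 0.112 m and z of bar3 in the frame of bay between 0 and 0.04 m and x of bar4 in the frame of bay between -0.08 and 0.08 m and y of bar4 in the frame of bay between -0.112 and 0.112 m and z of bar4 in the frame of bay between 0 and 0.04 m and value of joint start below 0.003 m and x of occluder1 in the frame of tray between -0.15 and 0.15 m and y of occluder1 in the frame of tray between -0.17 and 0.17 m and height (world z) of each of occluder1, occluder2, stick below 0.05 m and x of occluder2 in the frame of tray between -0.15 and 0.15 m and y of occluder2 in the frame of tray between -0.17 and 0.17 m and x of stick in the frame of tray between -0.15 and 0.15 m and y of stick in the frame of tray between -0.17 and 0.17 m); the robot touches nothing.
It fails at once if the start plunger is pressed (over 6 mm) while the cover is open by more than 12 mm (value of joint start above 0.006 m and value of joint cover above 0.012 m).
It fails at once if the remote is pushed more than 30 mm aside (distance of remote from where it was at the start of the episode above 0.03 m).
It fails at once if the drops is pushed more than 30 mm aside (distance of drops from where it was at the start of the episode above 0.03 m).
It fails at once if the gel is pushed more than 30 mm aside (distance of gel from where it was at the start of the episode above 0.03 m).
Of bar1, bar2, bar3, bar4 only 3 to 4 are there at a start; the rules pass over those that are not, and their reading is None.
At some moment in a run one of bar1, bar2, bar3, bar4 may be knocked a few centimetres aside while the robot is not near it.
Once in a run the grip may slacken for a moment while it holds something.
It also fails if it takes over 192 s, if anything falls off the work surface, if the arm or the gripper's body presses on something with over 40 N, if the wrist force passes 120 N, or if a joint passes its speed limit or range.

## Robot

A 6-joint arm with a two-finger parallel gripper is mounted at the origin on the work surface. World frame = base frame: x ahead of the robot, y to its left, z up, the work surface at z = 0. Lengths are in m, angles in rad, forces in N, time in s.
With the tool pointing down it reaches from about 0.375 to 0.975 m from the base axis. Payload 3.8 kg.
Tool frame: the origin (TCP) lies midway between the tips of the shut fingers; the grasp point (between the pads) lies 19 mm behind it; z points along the fingers, y is the line along which they close (so a half turn about z gives the same grasp; the last joint's range is limited). The gripper opens to 85 mm and grips with 20 to 120 N. Pads are 22 mm wide; open, the fingers measure 114 mm over their backs; the gripper's body (76 mm by 85 mm) begins 54 mm behind the grasp point. The pads swing forward as they close: fully open they stand 13 mm farther back than shut.
Start: joints at [-1.162, 0.264, 1.604, -0, 1.274, -0.037], TCP at [0.291, -0.609, 0.192] pointing down, gripper open.
Joint ranges: [-2.63, 2.63], [-0.94, 2.18], [0.31, 2.57], [-1.31, 4.45], [0, 2.66], [-2.55, 2.55]. Speed limits (rad/s): [2.57, 2.57, 3.14, 3.14, 3.14, 3.14].

## Interface

Orientations are given as a rotation vector (axis times angle).
In Python, from workcell import * gives the robot as it stands. The module is installed in compiled form; this text tells all that it offers.
- The arm moves only by the tool apply_moves, never from a script. Its arguments are lists of equal length, an entry for each row: "fingers": the opening, from 0 (shut) to 1 (fully open); "travel": the shift along the tool's x, y, z normalised to -1 to 1, where 1 is 0.05 m, a list of three; "rotation": the turn, a rotation vector about the tool's x, y, z normalised to -1 to 1, where 1 is 6 degrees, a list of three. In form: {"fingers": [fingers, ...], "travel": [[dx, dy, dz], ...], "rotation": [[ax, ay, az], ...]}. A call has 1 to 12 rows; each row shifts and turns the commanded pose from where the row before left it, along the tool's axes as they then stand; what a row does not reach is not made up. A row lasts 1/10 s, in which the tool goes at most 50 mm and 8.59 degrees, less where a joint would pass 70% of its speed; a pose out of reach is approached as far as the arm can. A call with a number of a shift or a turn outside -1 to 1 is refused whole. A call with a gripper value outside its range is refused whole. The fingers move at their own pace and stop on an object; "newtons" is the grip in N (left out, the last holds). Time passes only in rows, so rows that do not move let the fingers close. It gives the time, the measured TCP pose, the force, the opening and the grip force at its end, in the units of the state.
- read_state(): the state, without advancing time (a new reading comes with each control period).
- read_camera(name): name is "side" or "top"; returns a dict with "image" (480x640x3 uint8, red, green, blue), "fx", "fy", "cx", "cy" (pixels), "k1" (the pictures are not rectified: a ray, as slopes to the right and down, at radius r is drawn at 1 + k1 r^2 times it, then the intrinsics apply), "extrinsics" (4x4, takes a point from world to camera coordinates). Camera axes: x right, y down, z forward; pixel columns grow to the right and rows downward; lengths in m; the calibration is good to about 2 mm. A picture is of the moment at which its call begins. There is no depth.
- finish_job(): hands the job in; it is judged then, once.
Trained networks look in the newest picture that a camera, given by its name, has taken for a name from the list of things; names that differ only in an ending like _2 or _b are one class to them, and where a whole thing is asked for, a point or a joint stands for the part that bears it (a point fixed in the world has none). Each returns a list of dicts, best first, with "p" (0 to 1); they miss things now and then, are a little off and sometimes report something else, mostly with a low value. They report only what shows in the picture. A call takes as long as a camera call. They do not tell look-alikes from the thing itself.
- regions_of(camera, name): "mask" (480x640 bool, what is visible of it) and "bbox" ([left, top, width, height] in pixels, round what is visible of it).
- tip_of(camera, name): "location" ([column, row] in pixels: a listed point, or the origin of a listed thing).
The state is a dict: "time": time; "q": joint angles; "joint_vel": joint speeds; "joint_torque": joint torques, N m; "tool_pos": TCP position; "tcp_rot": TCP orientation; "wrist_force": force on the tool from outside, world axes, zero at the start; "torque": the same for the moment, N m; "width": opening from 0.0 (shut) to 1.0 (fully open); "grip_force": force on a finger pad.
Only numpy, scipy, OpenCV 4.12 (cv2) and the standard library are available. Lean on these libraries where they do the work, as an engineer would, in place of code of your own. Each camera call takes 0.05 s, during which the arm holds its last target. There are 200 camera calls.

## Working session

There is one attempt and no reset: what is moved stays moved. The work goes in short steps, Python scripts to look and compute and a tool call to move; the robot and the scene stay as the last step left them, time stands still between calls to the robot, and variables do not carry over. Pictures are saved under pics/ and viewed, at most 14 in all, crops included, and the job is handed in when it is done.

Besides the shell and the picture viewer there is one more tool, called after "Call:" as name(argument=value, ...) on one line, values as JSON. apply_moves: Moves the arm, as the interface text tells. Scaled input: -1 to 1 covers 0.05 m each way for a shift and 6 degrees each way for a turn. Its arguments: {"type":"object","properties":{"fingers":{"type":"array","items":{"type":"number"}},"travel":{"type":"array","items":{"type":"array","items":{"type":"number"}}},"rotation":{"type":"array","items":{"type":"array","items":{"type":"number"}}},"newtons":{"type":"number"}},"required":["fingers","travel","rotation"]}

```bash
mkdir -p pics
cat > h.py <<'E'
from workcell import *
import numpy as np, cv2
def cam(n):
    return read_camera(n)
def K(c): return np.array([[c['fx'],0,c['cx']],[0,c['fy'],c['cy']],[0,0,1.]])
def ray(c,uv):
    T=np.array(c['extrinsics']);R=T[:3,:3];t=T[:3,3]
    x,y=(uv[0]-c['cx'])/c['fx'],(uv[1]-c['cy'])/c['fy']
    rd=np.hypot(x,y);r=rd
    for _ in range(30): r=rd/(1+c['k1']*r*r)
    s=r/rd if rd>0 else 1
    return -R.T@t, R.T@np.array([x*s,y*s,1])
def onz(c,uv,z):
    o,d=ray(c,uv);return o+d*(z-o[2])/d[2]
def proj(c,P):
    T=np.array(c['extrinsics']);p=T[:3,:3]@np.asarray(P)+T[:3,3]
    x,y=p[0]/p[2],p[1]/p[2];f=1+c['k1']*(x*x+y*y)
    return np.array([c['fx']*x*f+c['cx'],c['fy']*y*f+c['cy']])
def tri(l):
    A=0;b=0
    for c,uv in l:
        o,d=ray(c,uv);d=d/np.linalg.norm(d);M=np.eye(3)-np.outer(d,d);A=A+M;b=b+M@o
    return np.linalg.solve(A,b)
def save(c,n): cv2.imwrite('pics/'+n,c['image'][:,:,::-1])
E
python3 - <<'E'
from h import *
np.set_printoptions(precision=3,suppress=True)
C={n:cam(n) for n in('side','top')}
for n,c in C.items():
    save(c,n+'0.png');print(n,c['fx'],c['k1'],ray(c,(320,240)))
for nm in ['cover_grip','cycle_grip','start_top','bay','unit','tray','bar1','occluder1','occluder2','stick','remote','drops','gel']:
    for n in C:
        print(nm,n,[(round(d['p'],2),np.round(d['location']).tolist()) for d in tip_of(n,nm)])
print(read_state())
E
```

```text
side 435.90576213780855 0.02655473487710903 (array([0.195, 1.005, 0.94 ]), array([ 0.236, -0.719, -0.653]))
top 610.8197823801819 0.059530465709201 (array([0.238, 0.038, 1.506]), array([ 0.157,  0.017, -0.988]))
cover_grip side [(0.86, [319.0, 268.0])]
cover_grip top [(0.72, [256.0, 240.0])]
cycle_grip side [(0.56, [334.0, 194.0]), (0.45, [271.0, 311.0]), (0.18, [330.0, 212.0])]
cycle_grip top [(0.6, [186.0, 216.0]), (0.54, [424.0, 203.0]), (0.47, [424.0, 206.0])]
start_top side [(0.72, [308.0, 318.0])]
start_top top [(0.49, [190.0, 256.0])]
bay side [(0.19, [271.0, 310.0])]
bay top []
unit side [(0.97, [278.0, 301.0]), (0.42, [343.0, 227.0])]
unit top [(0.68, [243.0, 209.0])]
tray side [(0.91, [325.0, 211.0]), (0.42, [280.0, 300.0]), (0.23, [324.0, 209.0])]
tray top [(0.69, [425.0, 206.0])]
bar1 side [(0.79, [358.0, 199.0]), (0.67, [312.0, 191.0]), (0.51, [318.0, 218.0]), (0.48, [336.0, 197.0]), (0.48, [295.0, 208.0])]
bar1 top [(0.96, [400.0, 199.0]), (0.92, [396.0, 167.0]), (0.69, [445.0, 238.0]), (0.56, [454.0, 210.0])]
occluder1 side [(0.79, [396.0, 225.0]), (0.71, [428.0, 209.0
[... 542 characters left out ...]
, 202.0])]
remote side []
remote top [(0.57, [359.0, 112.0])]
drops side [(0.78, [225.0, 255.0]), (0.42, [308.0, 316.0])]
drops top [(0.72, [286.0, 117.0]), (0.54, [257.0, 243.0])]
gel side [(0.62, [222.0, 382.0])]
gel top [(0.76, [133.0, 200.0])]
{'time': 1.4, 'q': array([-1.162,  0.264,  1.604,  0.   ,  1.274, -0.037]), 'joint_vel': array([ 0.001,  0.   , -0.   ,  0.   ,  0.   , -0.   ]), 'joint_torque': array([ -0.   , -51.505, -36.771,  -0.   ,   0.001,  -0.   ]), 'tool_pos': array([ 0.291, -0.609,  0.192]), 'tcp_rot': array([-3.064, -0.694,  0.   ]), 'wrist_force': array([ 0.134, -0.123,  0.658]), 'torque': array([ 0.021, -0.05 ,  0.043]), 'grip_force': 0.0, 'width': 1.0018305686370166}
```

View pics/top0.png

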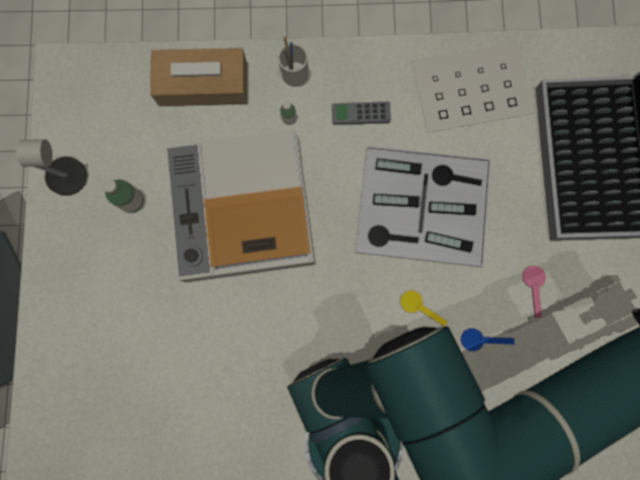

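View pics/side0.png

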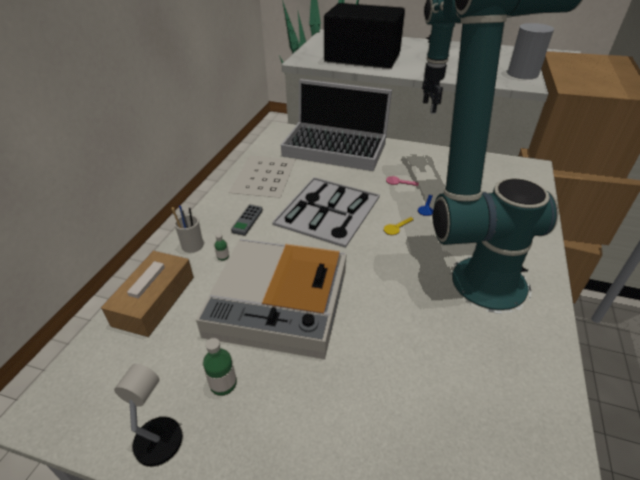

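The top view shows the box at left: cover grip (258,245), cycle slide (188,217), plunger (191,256). The tray is at (424,207) with four bars at about (398,166), (395,200), (452,208) and (449,242). The pink, yellow and blue paddles lie outside the tray. The side view matches, with grip (319,275), slide (272,316) and plunger (308,321).

Run:
```python
from h import *
np.set_printoptions(precision=4,suppress=True)
C={n:cam(n) for n in('side','top')}
def tips(nm): return {n:[d['location'] for d in tip_of(n,nm) if d['p']>.35] for n in C}
for nm in ['cover_grip','cycle_grip','start_top','unit','tray','bar1','stick','occluder1','drops','gel','remote']:
    t=tips(nm)
    for a in t['top']:
        for b in t['side']:
            P=tri([(C['top'],a),(C['side'],b)])
            e=np.linalg.norm(proj(C['top'],P)-a)+np.linalg.norm(proj(C['side'],P)-b)
            if e<5: print(nm,np.round(a),np.round(b),P,round(e,1))
print('bars')
for nm,z in [('bar1',.024),('occluder1',.01),('stick',.012),('tray',.014),('cover_grip',.08)]:
  for d in regions_of('top',nm):
    if d['p']<.3: continue
    m=d['mask'].astype(np.uint8);cs,_=cv2.findContours(m,cv2.RETR_EXTERNAL,cv2.CHAIN_APPROX_NONE)
    k=max(cs,key=cv2.contourArea)[:,0,:]
    W=np.array([onz(C['top'],p,z)[:2] for p in k],np.float32)
    (cx,cy),(w,h),a=cv2.minAreaRect(W*1000)
    if w<h: a+=90
    print(nm,round(d['p'],2),d['bbox'],'c',round(cx,1),round(cy,1),'size',round(w),round(h),'ang',round((a+90)%180-90,1))
T=C['top']['image'];crop=cv2.resize(T[130:290,160:320],None,fx=3.6,fy=3.6,interpolation=cv2.INTER_CUBIC)
cv2.imwrite('pics/boxcrop.png',crop[:,:,::-1])
crop=cv2.resize(T[140:275,350:500],None,fx=4,fy=4,interpolation=cv2.INTER_CUBIC)
cv2.imwrite('pics/traycrop.png',crop[:,:,::-1])
from scipy.spatial.transform import Rotation as R
print(R.from_rotvec(read_state()['tcp_rot']).as_matrix())
```

```text
cover_grip [257. 242.] [321. 272.] [0.4586 0.2077 0.1028] 2.4
cycle_grip [187. 218.] [273. 312.] [0.5256 0.3732 0.0963] 1.0
start_top [191. 255.] [307. 315.] [0.438  0.3612 0.1029] 2.9
start_top [191. 255.] [334. 198.] [0.3949 0.2897 0.4145] 4.3
tray [426. 208.] [327. 210.] [ 0.5577 -0.2052 -0.008 ] 3.5
bar1 [448. 240.] [358. 202.] [ 0.4634 -0.2511  0.0155] 1.8
bar1 [454. 209.] [335. 199.] [ 0.5516 -0.2762 -0.0079] 3.1
stick [422. 203.] [326. 212.] [ 0.5667 -0.1978 -0.0133] 0.3
occluder1 [389. 236.] [342. 226.] [ 0.481  -0.108   0.0132] 0.1
occluder1 [456. 178.] [314. 193.] [ 0.6338 -0.2846 -0.0044] 4.9
occluder1 [534. 292.] [401. 184.] [ 0.3363 -0.4574 -0.0103] 0.9
occluder1 [534. 292.] [396. 227.] [ 0.3479 -0.5531 -0.3023] 3.3
gel [133. 200.] [226. 382.] [ 0.5914  0.5323 -0.0003] 1.1
remote [364. 115.] [248. 221.] [ 0.8078 -0.0585 -0.0097] 1.6
bars
bar1 0.89 [430.7, 201.8, 48.8, 14.3] c 543.6 -266.6 size 118 33 ang 84.9
bar1 0.87 [375.6, 192.0, 45.6, 17.2] c 570.4 -126.4 size 117 33 ang 84.6
bar1 0.84 [372.9, 159.1, 51.3, 15.8] c 656.2 -136.7 size 116 33 ang 81.6
bar1 0.6 [424.5, 231.9, 50.0, 20.4] c 461.7 -254.2 size 120 36 ang 72.7
occluder1 0.82 [364.8, 222.3, 51.2, 23.4] c 484.3 -114.7 size 124 53 ang 88.3
occluder1 0.82 [523.7, 262.9, 21.9, 52.1] c 335.4 -451.4 size 55 123 ang -5.2
occluder1 0.73 [431.7, 166.7, 50.1, 17.3] c 632.6 -283.6 size 122 55 ang 88.1
occluder1 0.71 [398.3, 295.0, 46.8, 31.6] c 291.8 -176.9 size 117 52 ang 43.7
occluder1 0.64 [458.2, 331.2, 58.1, 18.2] c 216.3 -327.7 size 126 56 ang 74.2
stick 0.69 [419.7, 173.5, 10.2, 60.6] c 563.2 -197.9 size 14 148 ang -8.8
tray 0.83 [355.6, 143.9, 135.4, 125.9] c 557.4 -194.7 size 318 281 ang 81.8
cover_grip 0.69 [202.6, 185.5, 108.0, 81.6] c 505.0 213.3 size 169 236 ang -83.7
[[ 0.9023  0.4312 -0.    ]
 [ 0.4312 -0.9023  0.    ]
 [ 0.     -0.     -1.    ]]
```

View pics/boxcrop.png

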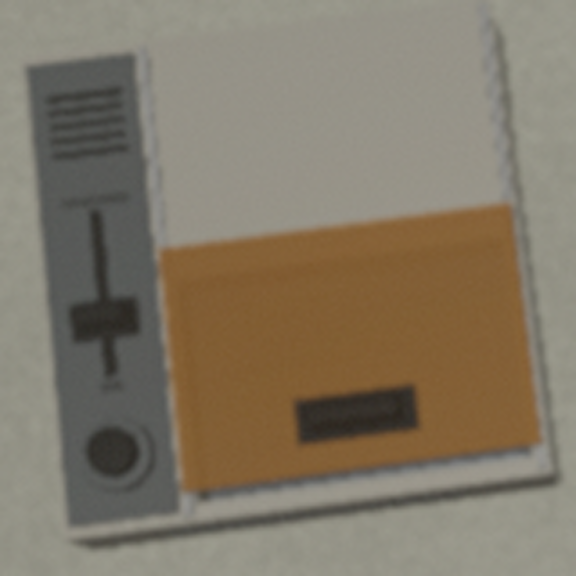

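View pics/traycrop.png

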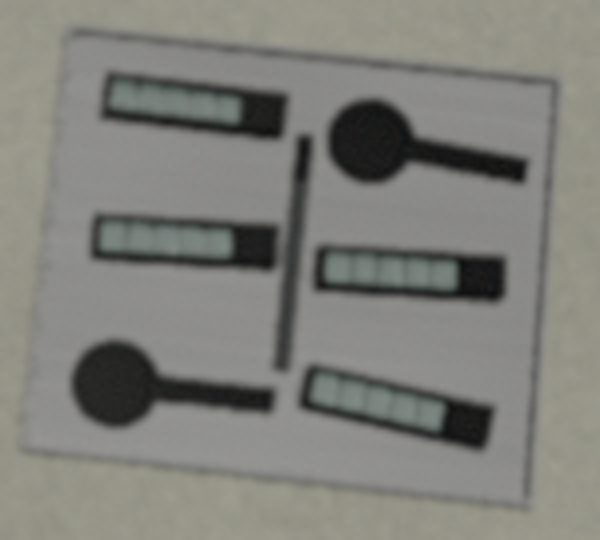

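The crops show the cover shut or nearly so, with its grip at about (258.9,244) in the full picture. The cycle slide is partway along at (188.9,218.3) and the plunger is at (191,255). The four bars lie crosswise in the tray, with the stick between them at (424,203).

```bash
cat >> h.py <<'E'
from scipy.spatial.transform import Rotation as Rn
def goal(x,y,z,yaw):
    """yaw=world angle (deg) of tool y axis. prints turn about tool z, then shift in tool axes after the turn (units of rows)"""
    s=read_state();R=Rn.from_rotvec(s['tcp_rot']);M=R.as_matrix()
    now=np.degrees(np.arctan2(M[1,1],M[0,1]));d=(yaw-now+180)%360-180
    a=np.radians(yaw);Y=np.array([np.cos(a),np.sin(a),0]);Z=np.array([0,0,-1.]);X=np.cross(Y,Z)
    D=np.array([x,y,z])-s['tool_pos']
    print('t',round(s['time'],1),'now',np.round(s['tool_pos'],4),'yaw',round(now,2),'tilt',np.round(M[:2,2],4),'q6',round(s['q'][5],2),'w',round(s['width'],2))
    print('turn z units',round(-d/6,2),'then tool shift units',np.round([D@X/.05,D@Y/.05,D@Z/.05],3))
E
python3 - <<'E'
from h import *
np.set_printoptions(precision=4,suppress=True)
c=cam('top')
g=onz(c,(258.7,243.8),.109);s=onz(c,(191.1,255),.1);k=onz(c,(188.9,218),.103)
print(g,s,k,'corners',[onz(c,(160+u/3.6,130+v/3.6),.075)[:2] for u,v in [(68,528),(555,472),(27,66)]])
print('cover corners',[onz(c,(160+u/3.6,130+v/3.6),.081)[:2] for u,v in [(183,492),(540,443),(512,206),(160,249)]])
goal(g[0],g[1],.192,6.5)
E
```

```text
[0.4554 0.2042 0.109 ] [0.4354 0.3617 0.1   ] [0.5223 0.3673 0.103 ] corners [array([0.3887, 0.3951]), array([0.4155, 0.0779]), array([0.7024, 0.4277])]
cover corners [array([0.4091, 0.3197]), array([0.4341, 0.0871]), array([0.5939, 0.1021]), array([0.5716, 0.3361])]
t 2.9 now [ 0.291  -0.609   0.1916] yaw -64.46 tilt [-0.  0.] q6 -0.04 w 1.0
turn z units -11.83 then tool shift units [15.788  5.108 -0.009]
```

Call:
apply_moves(fingers=[1,1,1,1,1,1,1,1,1,1,1,1], travel=[[0,0,0],[0,0,0],[0,0,0],[0,0,0],[0,0,0],[0,0,0],[0,0,0],[0,0,0],[0,0,0],[0,0,0],[0,0,0],[0,0,0]], rotation=[[0,0,-0.98],[0,0,-0.98],[0,0,-0.98],[0,0,-0.98],[0,0,-0.98],[0,0,-0.98],[0,0,-0.98],[0,0,-0.98],[0,0,-0.98],[0,0,-0.98],[0,0,-0.98],[0,0,-0.98]], newtons=40)

```text
time: 4.1
tool_pos: [0.2911, -0.609, 0.1916]
tcp_rot: [2.095, 2.341, -0.0]
wrist_force: [0.1, -0.8, 0.4]
width: 1.001
grip_force: 0.0
```

Call:
apply_moves(fingers=[1,1,1,1,1,1,1,1,1,1,1,1], travel=[[0.9,0.3,0],[0.9,0.3,0],[0.9,0.3,0],[0.9,0.3,0],[0.9,0.3,0],[0.9,0.3,0],[0.9,0.3,0],[0.9,0.3,0],[0.9,0.3,0],[0.9,0.3,0],[0.9,0.3,0],[0.9,0.3,0]], rotation=[[0,0,0],[0,0,0],[0,0,0],[0,0,0],[0,0,0],[0,0,0],[0,0,0],[0,0,0],[0,0,0],[0,0,0],[0,0,0],[0,0,0]])

```text
time: 5.3
tool_pos: [0.4128, -0.0512, 0.1921]
tcp_rot: [2.1, 2.335, 0.001]
wrist_force: [0.3, -0.6, -0.3]
width: 1.003
grip_force: 0.0
```

```bash
python3 -c "
from h import *
goal(.4554,.2050,.14,6)"
```

```text
t 5.3 now [ 0.4128 -0.0512  0.1921] yaw 6.08 tilt [ 0.0016 -0.0003] q6 -0.29 w 1.0
turn z units 0.01 then tool shift units [5.006 1.383 1.042]
```

Call:
apply_moves(fingers=[1,1,1,1,1,1,1,1,1,1,1,1], travel=[[0.83,0.23,0],[0.84,0.23,0],[0.84,0.23,0],[0.83,0.23,0],[0.83,0.23,0],[0.83,0.23,0],[0,0,0],[0,0,0.5],[0,0,0.5],[0,0,0.5],[0,0,0.6],[0,0,0]], rotation=[[0,0,0],[0,0,0],[0,0,0],[0,0,0],[0,0,0],[0,0,0],[0,0,0],[0,0,0],[0,0,0],[0,0,0],[0,0,0],[0,0,0]])

```text
time: 6.5
tool_pos: [0.4506, 0.2006, 0.0824]
tcp_rot: [-2.098, -2.333, 0.013]
wrist_force: [-1.6, 0.2, -0.4]
width: 1.002
grip_force: 0.0
```

Call:
apply_moves(fingers=[0,0,0,0,0,0,0,0], travel=[[0,0,0],[0,0,0],[0,0,0],[0,0,0],[0,0,0],[0,0,0],[0,0,0],[0,0,0]], rotation=[[0,0,0],[0,0,0],[0,0,0],[0,0,0],[0,0,0],[0,0,0],[0,0,0],[0,0,0]])

```text
time: 7.3
tool_pos: [0.4546, 0.203, 0.0866]
tcp_rot: [-2.1, -2.337, 0.0]
wrist_force: [-0.3, -0.3, 0.4]
width: -0.001
grip_force: 0.0
```

```bash
python3 -c "
from h import *
goal(.6,.2200,.14,6);c=cam('side');save(c,'s1.png')"
```

```text
t 7.3 now [0.4546 0.203  0.0866] yaw 6.11 tilt [-0.  0.] q6 0.26 w -0.0
turn z units 0.02 then tool shift units [ 0.034  2.927 -1.069]
```

View pics/s1.png

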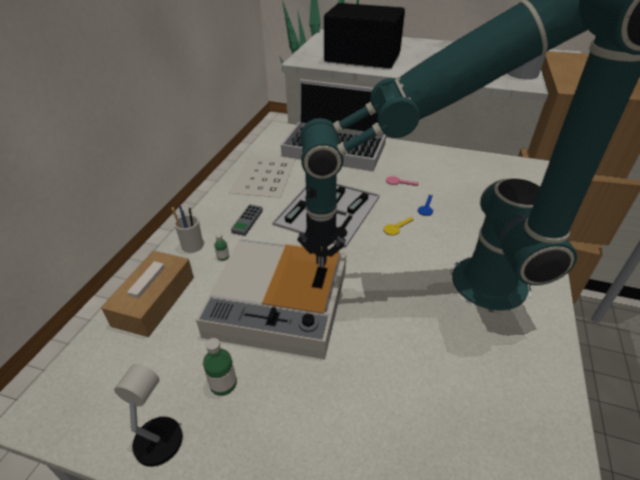

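The shut fingers end at (321,259), while the cover grip still stands at (320,276), nearer the camera. The grasp missed it sideways, so I'll check the projection.

Run:
```python
from h import *
np.set_printoptions(precision=4,suppress=True)
for n in('side','top'):
    c=cam(n);s=read_state();print(n,proj(c,s['tool_pos']),[(d['p'],np.round(d['location'],1)) for d in tip_of(n,'cover_grip')])
    if n=='side':
        i=c['image'][220:310,270:380]
    else: i=c['image'][195:285,205:315]
    cv2.imwrite(f'pics/z_{n}.png',cv2.resize(i,None,fx=5,fy=5,interpolation=cv2.INTER_CUBIC)[:,:,::-1])
a=cv2.imread('pics/z_side.png');b=cv2.imread('pics/z_top.png');cv2.imwrite('pics/z.png',cv2.resize(np.hstack([a,b]),(800,330)))
```

```text
side [321.4841 274.7146] [(0.72, array([317. , 267.7]))]
top [260.3837 245.5824] [(0.62, array([257.4, 242.4]))]
```

View pics/z.png

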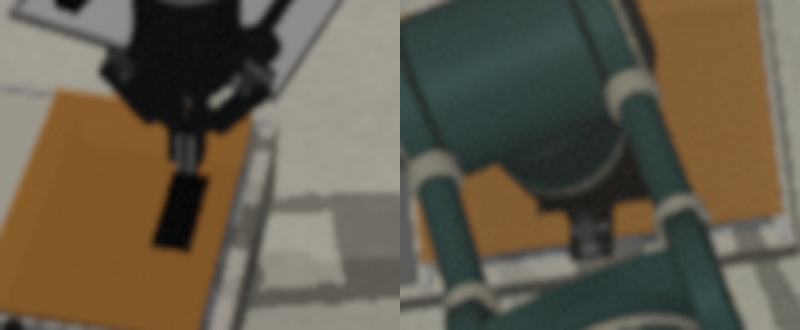

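Run:
```python
from h import *
np.set_printoptions(precision=1,suppress=True)
cs=cam('side');ct=cam('top')
R=Rn.from_euler('z',6,degrees=True)
for z in(.081,.109):
    for dx in(-.008,.008):
        for dy in(-.03,.03):
            P=np.array([.4554,.2042,z])+R.apply([dx,dy,0]);print(z,dx,dy,proj(cs,P),proj(ct,P))
p=read_state()['tool_pos']
for h in(0,.02,.04,.06,.1): print('tcp+',h,proj(cs,p+[0,0,h]),proj(ct,p+[0,0,h]))
# black blob of grip in side
im=cs['image'].max(2);m=(im<40).astype(np.uint8);print([im[r,310:332].tolist() for r in range(254,294,3)])
```

```text
0.081 -0.008 -0.03 [326.1 269.2] [273.2 247.2]
0.081 -0.008 0.03 [321.7 284.6] [247.8 250.6]
0.081 0.008 -0.03 [320.5 268.4] [272.4 240.6]
0.081 0.008 0.03 [315.9 283.7] [247.1 244. ]
0.109 -0.008 -0.03 [326.1 262. ] [272.  245.5]
0.109 -0.008 0.03 [321.7 277.3] [246.2 248.9]
0.109 0.008 -0.03 [320.4 261.2] [271.2 238.7]
0.109 0.008 0.03 [315.8 276.5] [245.4 242.1]
tcp+ 0 [321.5 274.7] [260.4 245.5]
tcp+ 0.02 [321.4 269.5] [259.4 244.3]
tcp+ 0.04 [321.4 264.2] [258.3 243. ]
tcp+ 0.06 [321.4 258.7] [257.3 241.6]
tcp+ 0.1 [321.3 247.5] [255.  238.8]
[[111, 111, 116, 115, 101, 71, 34, 18, 19, 17, 17, 15, 17, 17, 16, 18, 18, 20, 20, 17, 18, 18], [134, 135, 135, 135, 132, 115, 69, 36, 45, 51, 40, 43, 46, 36, 23, 33, 72, 108, 123, 119, 114, 118], [134, 135, 135, 135, 132, 114, 70, 39, 52, 56, 46, 54, 61, 49, 27, 35, 76, 115, 132, 135, 135, 136], [129, 129, 129, 130, 128, 115, 87, 64, 60, 57, 47, 54, 61, 49, 36, 66, 106, 128, 134, 134, 134, 135], [129, 129, 129, 129, 129, 128, 122, 102, 74, 51, 40, 47, 54, 55, 80, 112, 122, 126, 128, 129, 129, 130], [129, 129, 129, 129, 128, 121, 96, 49, 14
[... 162 characters left out ...]
0, 129, 125, 107, 63, 21, 11, 9, 10, 8, 12, 13, 9, 29, 69, 107, 125, 129, 128, 129, 128], [129, 129, 125, 107, 62, 21, 12, 12, 12, 10, 9, 7, 10, 24, 61, 101, 124, 129, 129, 129, 128, 125], [129, 124, 108, 65, 22, 9, 10, 9, 12, 5, 10, 8, 10, 49, 90, 121, 128, 129, 129, 129, 127, 115], [126, 108, 65, 23, 12, 11, 9, 9, 11, 8, 12, 15, 45, 88, 120, 129, 129, 129, 129, 128, 119, 98], [123, 109, 90, 79, 69, 60, 58, 55, 48, 41, 38, 47, 82, 115, 127, 129, 128, 128, 128, 121, 103, 85], [129, 128, 129, 128, 129, 128, 129, 128, 127, 126, 125, 126, 126, 129, 129, 128, 129, 128, 124, 110, 91, 92], [129, 128, 129, 129, 129, 129, 129, 129, 129, 128, 128, 128, 129, 129, 129, 129, 128, 126, 114, 88, 78, 100]]
```

Run:
```python
from h import *
np.set_printoptions(precision=1,suppress=True)
cs=cam('side');ct=cam('top')
print('start tcp side',proj(cs,[.291,-.609,.192]))
P=read_state()['tool_pos']
o=[]
for c,(r,q) in((cs,(235,290)),(ct,(215,230))):
    i=c['image'][r:r+60,q:q+60];i=(255*(i/255.)**.5).astype(np.uint8)
    i=cv2.resize(i,(400,400),interpolation=cv2.INTER_CUBIC)[:,:,::-1].copy()
    u=(proj(c,P)-[q,r]+.5)*400/60;cv2.circle(i,tuple(int(v) for v in u),5,(0,0,255),1);o.append(i)
cv2.imwrite('pics/z2.png',np.hstack(o))
```

```text
start tcp side [426.6 120.4]
```

View pics/z2.png

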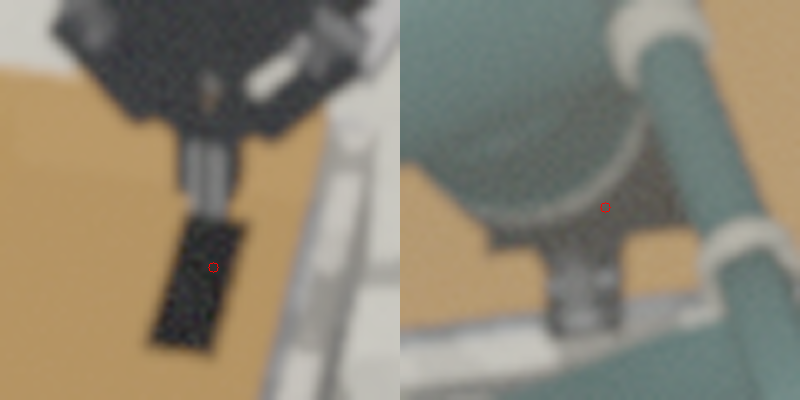

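In the side crop the shut fingertips end at (321,267), about 8 rows above where the TCP should project (321.5,274.7). I'll check tool height against the image by lowering the fingers onto bare table.

Call:
apply_moves(fingers=[0,0,0,0,0,0,0,0,0,0,0,0], travel=[[0,0,-0.7],[0,0,-0.7],[-0.8,0,0],[-0.8,0,0],[-0.8,0,0],[-0.8,0,0],[-0.8,0,0],[0,0,0.5],[0,0,0.5],[0,0,0.5],[0,0,0.5],[0,0,0]], rotation=[[0,0,0],[0,0,0],[0,0,0],[0,0,0],[0,0,0],[0,0,0],[0,0,0],[0,0,0],[0,0,0],[0,0,0],[0,0,0],[0,0,0]])

```text
time: 8.95
tool_pos: [0.4721, 0.0042, 0.053]
tcp_rot: [-2.096, -2.332, 0.008]
wrist_force: [-1.4, 0.0, 0.1]
width: 0.003
grip_force: 0.0
```

Call:
apply_moves(fingers=[0,0,0,0,0], travel=[[0,0,0.3],[0,0,0.3],[0,0,0.2],[0,0,0],[0,0,0]], rotation=[[0,0,0],[0,0,0],[0,0,0],[0,0,0],[0,0,0]])

```text
time: 9.45
tool_pos: [0.4765, 0.0041, 0.0173]
tcp_rot: [2.1, 2.336, 0.001]
wrist_force: [-0.5, 0.0, -0.4]
width: -0.002
grip_force: 0.0
```

Run:
```python
from h import *
np.set_printoptions(precision=1,suppress=True)
goal(.45,0,.02,6)
cs=cam('side');P=read_state()['tool_pos'];u=proj(cs,P);print(u)
o=[]
q,r=int(u[0])-40,int(u[1])-45
i=cs['image'][r:r+60,q:q+80];i=(255*(i/255.)**.6).astype(np.uint8)
i=cv2.resize(i,(640,480),interpolation=cv2.INTER_CUBIC)[:,:,::-1].copy()
u=(u-[q,r]+.5)*8;cv2.circle(i,tuple(int(v) for v in u),5,(0,0,255),1)
cv2.imwrite('pics/z3.png',i);print(q,r)
```

```text
t 9.4 now [0.5 0.  0. ] yaw 6.11 tilt [ 0. -0.] q6 -0.15 w -0.0
turn z units 0.02 then tool shift units [-0.  -0.5 -0.1]
[333.9 246. ]
293 200
```

View pics/z3.png

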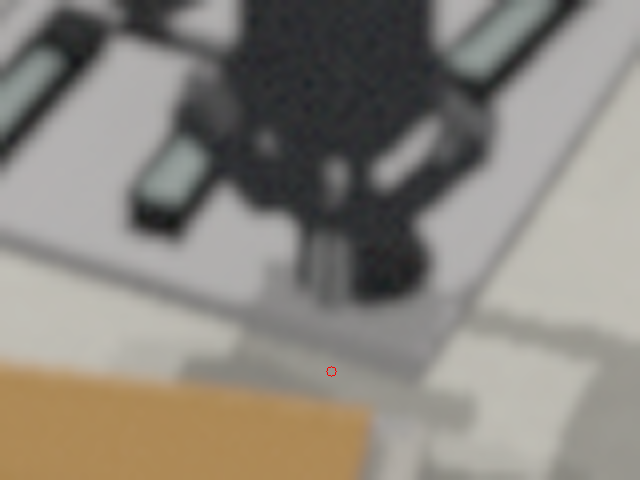

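The tips show about 8.7 rows (roughly 30 mm) above the projected TCP, with a shadow gap beneath them. I'll step down gently and feel for the table.

Call:
apply_moves(fingers=[0,0,0,0,0], travel=[[0,0,0.15],[0,0,0.1],[0,0,0.08],[0,0,0],[0,0,0]], rotation=[[0,0,0],[0,0,0],[0,0,0],[0,0,0],[0,0,0]])

```text
time: 10.0
tool_pos: [0.4757, 0.0041, -0.0002]
tcp_rot: [-2.1, -2.336, 0.001]
wrist_force: [-0.7, 0.2, 0.4]
width: -0.004
grip_force: 0.0
```

Call:
apply_moves(fingers=[0,0,0,0], travel=[[0,0,0.06],[0,0,0.06],[0,0,0],[0,0,0]], rotation=[[0,0,0],[0,0,0],[0,0,0],[0,0,0]])

```text
time: 10.4
tool_pos: [0.4758, 0.0041, -0.0061]
tcp_rot: [-2.1, -2.336, 0.0]
wrist_force: [-0.3, 0.8, -0.7]
width: -0.0
grip_force: 0.0
```

Call:
apply_moves(fingers=[0,0,0,0,0], travel=[[0,0,0.08],[0,0,0.08],[0,0,0.08],[0,0,0],[0,0,0]], rotation=[[0,0,0],[0,0,0],[0,0,0],[0,0,0],[0,0,0]])

```text
time: 10.9
tool_pos: [0.4757, 0.0041, -0.0182]
tcp_rot: [-2.1, -2.336, 0.001]
wrist_force: [0.5, 0.3, 0.4]
width: 0.003
grip_force: 0.0
```

Call:
apply_moves(fingers=[0,0,0], travel=[[0,0,0.06],[0,0,0],[0,0,0]], rotation=[[0,0,0],[0,0,0],[0,0,0]])

```text
time: 11.2
tool_pos: [0.4759, 0.0041, -0.021]
tcp_rot: [-2.1, -2.336, 0.0]
wrist_force: [0.0, -0.1, 0.3]
width: -0.001
grip_force: 0.0
```

Call:
apply_moves(fingers=[0,0,0], travel=[[0,0,0.06],[0,0,0],[0,0,0]], rotation=[[0,0,0],[0,0,0],[0,0,0]])

```text
time: 11.5
tool_pos: [0.4758, 0.0041, -0.0241]
tcp_rot: [-2.1, -2.336, 0.0]
wrist_force: [0.2, -0.1, 0.8]
width: 0.006
grip_force: 0.0
```

Call:
apply_moves(fingers=[0,0,0], travel=[[0,0,0.06],[0,0,0],[0,0,0]], rotation=[[0,0,0],[0,0,0],[0,0,0]])

```text
time: 11.8
tool_pos: [0.4757, 0.0041, -0.0271]
tcp_rot: [-2.1, -2.336, 0.0]
wrist_force: [0.1, -0.9, -0.6]
width: 0.002
grip_force: 0.0
```

Call:
apply_moves(fingers=[0,0,0], travel=[[0,0,0.06],[0,0,0],[0,0,0]], rotation=[[0,0,0],[0,0,0],[0,0,0]])

```text
time: 12.1
tool_pos: [0.4757, 0.0041, -0.0301]
tcp_rot: [-2.1, -2.336, 0.0]
wrist_force: [0.1, 0.3, 0.2]
width: -0.002
grip_force: 0.0
```

Call:
apply_moves(fingers=[0,0,0], travel=[[0,0,0.06],[0,0,0],[0,0,0]], rotation=[[0,0,0],[0,0,0],[0,0,0]])

```text
time: 12.4
tool_pos: [0.4757, 0.0041, -0.0331]
tcp_rot: [-2.1, -2.336, 0.0]
wrist_force: [0.3, -0.9, 0.3]
width: 0.002
grip_force: 0.0
```

Run:
```python
from h import *
np.set_printoptions(precision=1,suppress=True)
cs=cam('side');P=read_state()['tool_pos'];print(P*1000,read_state()['q'])
q,r=293,215
print(proj(cs,P),proj(cs,[P[0],P[1],0]))
i=cs['image'][r:r+60,q:q+80];i=(255*(i/255.)**.6).astype(np.uint8)
i=cv2.resize(i,(640,480),interpolation=cv2.INTER_CUBIC)[:,:,::-1].copy()
u=(proj(cs,[P[0],P[1],0])-[q,r]+.5)*8;cv2.circle(i,tuple(int(v) for v in u),5,(0,0,255),1)
cv2.imwrite('pics/z4.png',i)
```

```text
[475.8   4.1 -33. ] [-0.   0.2  2.2 -0.   0.8 -0.2]
[334.  257.6] [334.1 250.1]
```

View pics/z4.png

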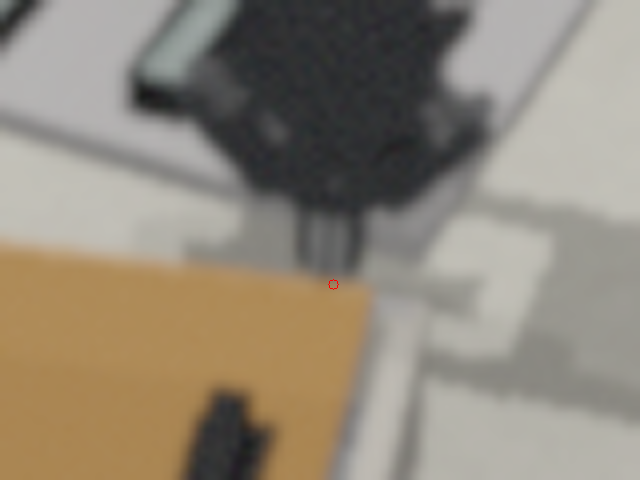

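The tips now show at about (334,249), right where a point on the table at the same x and y should project. That makes the error a pure height offset of about 34 mm. A few finer steps should find the contact.

Call:
apply_moves(fingers=[0,0,0], travel=[[0,0,0.04],[0,0,0],[0,0,0]], rotation=[[0,0,0],[0,0,0],[0,0,0]])

```text
time: 12.75
tool_pos: [0.4758, 0.0041, -0.035]
tcp_rot: [-2.1, -2.336, 0.0]
wrist_force: [-0.8, 0.2, 0.1]
width: -0.0
grip_force: 0.0
```

Call:
apply_moves(fingers=[0,0,0], travel=[[0,0,0.04],[0,0,0],[0,0,0]], rotation=[[0,0,0],[0,0,0],[0,0,0]])

```text
time: 13.05
tool_pos: [0.4758, 0.0041, -0.037]
tcp_rot: [-2.1, -2.336, 0.0]
wrist_force: [-0.9, 0.2, 0.0]
width: 0.001
grip_force: 0.0
```

Call:
apply_moves(fingers=[0,0,0], travel=[[0,0,0.04],[0,0,0],[0,0,0]], rotation=[[0,0,0],[0,0,0],[0,0,0]])

```text
time: 13.35
tool_pos: [0.4758, 0.0041, -0.039]
tcp_rot: [-2.1, -2.336, 0.0]
wrist_force: [-0.4, -0.1, -0.3]
width: -0.001
grip_force: 0.0
```

Call:
apply_moves(fingers=[0,0,0], travel=[[0,0,0.04],[0,0,0],[0,0,0]], rotation=[[0,0,0],[0,0,0],[0,0,0]])

```text
time: 13.65
tool_pos: [0.4762, 0.0041, -0.0397]
tcp_rot: [-2.1, -2.337, 0.0]
wrist_force: [-4.6, -0.8, 10.0]
width: -0.001
grip_force: 5.7
```

Call:
apply_moves(fingers=[0,0,0], travel=[[0,0,0.04],[0,0,0],[0,0,0]], rotation=[[0,0,0],[0,0,0],[0,0,0]])

```text
time: 13.95
tool_pos: [0.4763, 0.0041, -0.0398]
tcp_rot: [-2.099, -2.336, 0.001]
wrist_force: [-10.6, -0.2, 28.8]
width: -0.001
grip_force: 14.7
```

Run:
```python
from h import *
np.set_printoptions(precision=3,suppress=True)
s=read_state();print(s)
c=cam('side')
for r in range(238,262,2): print(r,c['image'][r,322:348].max(1).tolist())
```

```text
{'time': 13.95, 'q': array([-0.044,  0.166,  2.21 , -0.   ,  0.767, -0.15 ]), 'joint_vel': array([ 0.002, -0.   ,  0.   , -0.   , -0.002, -0.001]), 'joint_torque': array([ -0.191, -24.652, -23.421,   0.043,  -3.833,  -0.001]), 'tool_pos': array([ 0.476,  0.004, -0.04 ]), 'tcp_rot': array([-2.099, -2.336,  0.001]), 'wrist_force': array([-10.63 ,  -0.244,  28.831]), 'torque': array([-0.   ,  1.937,  0.001]), 'grip_force': 14.740660978714004, 'width': -0.0008195973005365842}
238 [45, 29, 18, 16, 17, 17, 18, 18, 18, 16, 20, 26, 33, 25, 18, 18, 17, 13, 18, 15, 16, 17, 19, 18, 21, 29]
240 [103, 76, 50, 34, 33, 34, 27, 21, 19, 16, 20, 21, 25, 17, 17, 18, 16, 19, 20, 17, 15, 20, 24, 39, 61, 84]
242 [118, 99, 88, 83, 81, 81, 70, 49, 26, 21, 22, 22, 19, 17, 19, 18, 23, 30, 35, 32, 33, 46, 67, 83, 91, 94]
244 [96, 91, 91, 91, 90, 90, 87, 72, 42, 39, 50, 47, 46, 45, 30, 24, 43, 65, 75, 73, 75, 83, 88, 89, 90, 106]
246 [91, 90, 91, 90, 90, 89, 88, 75, 45, 47, 58, 50, 54, 55, 36, 32, 62, 87, 89, 88, 86, 84, 84, 90, 112, 141]
248 [116, 113, 109, 105, 102, 101, 96, 83, 58, 55, 62, 55, 57, 57, 39, 41
[... 152 characters left out ...]
, 99, 99, 103, 108, 113, 114]
252 [136, 135, 136, 135, 135, 135, 136, 136, 135, 135, 133, 134, 135, 135, 134, 135, 131, 121, 116, 115, 114, 114, 114, 112, 103, 96]
254 [136, 136, 137, 137, 136, 136, 136, 136, 136, 137, 135, 136, 135, 136, 136, 134, 125, 113, 115, 124, 130, 130, 132, 131, 123, 123]
256 [136, 137, 137, 136, 137, 137, 136, 136, 137, 136, 137, 137, 137, 136, 136, 130, 117, 104, 107, 123, 137, 140, 136, 127, 124, 137]
258 [137, 137, 137, 136, 136, 136, 137, 136, 136, 136, 137, 137, 136, 136, 134, 124, 106, 101, 114, 132, 140, 140, 131, 114, 109, 117]
260 [136, 136, 136, 137, 136, 136, 137, 136, 137, 136, 136, 137, 137, 136, 129, 114, 100, 108, 130, 147, 150, 145, 127, 99, 89, 90]
```

Contact comes at a reported z of −0.0395, so the true tip height is the reported z plus 0.0395, while x and y agree with the image. I'll build that into the goal helper and regrasp the cover.

```bash
sed -i "s/D=np.array(\[x,y,z\])-s\['tool_pos'\]/D=np.array([x,y,z-.0395])-s['tool_pos']/" h.py
python3 - <<'E'
from h import *
goal(.4560,.207,.150,6)
E
```

```text
t 14.0 now [ 0.4762  0.0041 -0.0398] yaw 6.11 tilt [-0.0009  0.    ] q6 -0.15 w -0.0
turn z units 0.02 then tool shift units [ 4.078  0.022 -3.006]
```

Call:
apply_moves(fingers=[0,0,0,1,1,1,1,1,1,1,1], travel=[[0,0,-1],[0,0,-1],[0,0,-1],[0,0,-0.07],[0.8,0,0],[0.8,0,0],[0.8,0,0],[0.8,0,0],[0.8,0,0],[0,0,0],[0,0,0]], rotation=[[0,0,0],[0,0,0],[0,0,0],[0,0,0],[0,0,0],[0,0,0],[0,0,0],[0,0,0],[0,0,0],[0,0,0],[0,0,0]])

```text
time: 15.1
tool_pos: [0.454, 0.2034, 0.1098]
tcp_rot: [-2.097, -2.339, 0.002]
wrist_force: [-0.6, -0.0, -0.3]
width: 1.0
grip_force: 0.0
```

Run:
```python
from h import *
goal(.4560,.207,.088,6)
```

```text
t 15.1 now [0.454  0.2034 0.1098] yaw 6.25 tilt [-0.001  -0.0009] q6 0.26 w 1.0
turn z units 0.04 then tool shift units [0.068 0.048 1.226]
```

Call:
apply_moves(fingers=[1,1,1,1,0,0,0,0,0,0,0,0], travel=[[0.07,0.05,0.4],[0,0,0.4],[0,0,0.42],[0,0,0],[0,0,0],[0,0,0],[0,0,0],[0,0,0],[0,0,0],[0,0,0],[0,0,0],[0,0,0]], rotation=[[0,0,0],[0,0,0],[0,0,0],[0,0,0],[0,0,0],[0,0,0],[0,0,0],[0,0,0],[0,0,0],[0,0,0],[0,0,0],[0,0,0]])

```text
time: 16.3
tool_pos: [0.4576, 0.2069, 0.0505]
tcp_rot: [2.099, 2.336, 0.002]
wrist_force: [0.2, -1.2, 6.5]
width: 0.18
grip_force: 40.9
```

Call:
apply_moves(fingers=[0,0,0,0,0,0,0,0,0,0,0,0], travel=[[0,0,-0.03],[0,0.25,0],[0,0.28,0],[0,0.28,0],[0,0.28,0],[0,0.28,0],[0,0.28,0],[0,0.28,0],[0,0.28,0],[0,0.28,0],[0,0.28,0],[0,0.25,0]], rotation=[[0,0,0],[0,0,0],[0,0,0],[0,0,0],[0,0,0],[0,0,0],[0,0,0],[0,0,0],[0,0,0],[0,0,0],[0,0,0],[0,0,0]])

```text
time: 17.5
tool_pos: [0.5969, 0.2217, 0.0504]
tcp_rot: [-2.091, -2.324, 0.029]
wrist_force: [-54.7, -3.7, 35.6]
width: 0.179
grip_force: 50.5
```

Call:
apply_moves(fingers=[0,0,0,0], travel=[[0,0.1,0],[0,0.1,0],[0,0,0],[0,0,0]], rotation=[[0,0,0],[0,0,0],[0,0,0],[0,0,0]])

```text
time: 17.9
tool_pos: [0.5961, 0.2215, 0.0503]
tcp_rot: [-2.082, -2.317, 0.052]
wrist_force: [-56.5, -4.6, 37.3]
width: 0.176
grip_force: 57.6
```

Call:
apply_moves(fingers=[0,0,1,1,1,1,1,1,1], travel=[[0,-0.25,0],[0,0,0],[0,0,0],[0,0,0],[0,0,0],[0,0,-0.4],[0,0,-0.4],[0,0,-0.4],[0,0,0]], rotation=[[0,0,0],[0,0,0],[0,0,0],[0,0,0],[0,0,0],[0,0,0],[0,0,0],[0,0,0],[0,0,0]])

```text
time: 18.8
tool_pos: [0.6085, 0.2232, 0.1153]
tcp_rot: [2.097, 2.333, 0.011]
wrist_force: [0.6, 0.7, 0.3]
width: 1.0
grip_force: 0.0
```

Run:
```python
from h import *
goal(.52,0,.15,-5)
c=cam('side')
i=c['image'][215:355,180:360];cv2.imwrite('pics/z5.png',cv2.resize(i,(720,560),interpolation=cv2.INTER_CUBIC)[:,:,::-1])
print([(d['p'],d['location']) for d in tip_of('side','cover_grip')])
```

```text
t 18.8 now [0.6085 0.2232 0.1153] yaw 6.08 tilt [0.008  0.0022] q6 0.21 w 1.0
turn z units 1.85 then tool shift units [-4.602 -1.373  0.095]
[]
```

View pics/z5.png

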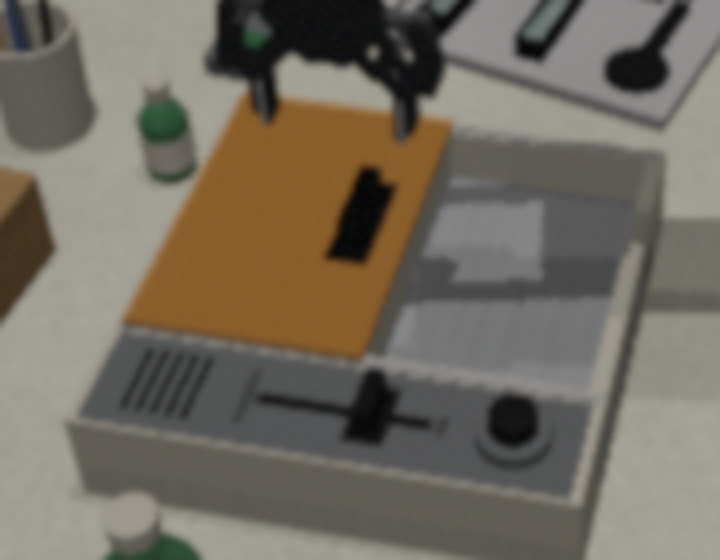

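The cover is fully back: its rear edge is flush with the box's rear edge and the bay is open to the front right (crop (430–660,180–400)). The cycle slide is mid-strip. I'll measure the bars and the cover again.

```bash
cat > bars.py <<'E'
from h import *
def bars(box=None,nm='bar1',z0=.004,cx=None):
    c=cam('top');out=[]
    for d in regions_of('top',nm):
        if d['p']<.3: continue
        k,_=cv2.findContours(d['mask'].astype(np.uint8),cv2.RETR_EXTERNAL,cv2.CHAIN_APPROX_NONE)
        k=max(k,key=cv2.contourArea)[:,0,:]
        W=np.array([onz(c,p,z0+.022)[:2] for p in k],np.float32)
        (x,y),(w,h),a=cv2.minAreaRect(W*1000)
        if w<h: a+=90;w,h=h,w
        o,_=ray(c,(320,240));x+=11*(x/1000-o[0])/1.48;y+=11*(y/1000-o[1])/1.48
        print(nm,round(d['p'],2),'px',np.round(d['bbox']),'c %.0f %.0f size %.0f %.0f ang %.1f'%(x,y,w,h,(a+180)%180))
E
python3 - <<'E'
from bars import *
np.set_printoptions(precision=4,suppress=True)
bars();bars(nm='cover_grip',z0=.059)
c=cam('top');im=c['image'].astype(int)
m=((im[...,0]-im[...,2])>60)&(im[...,0]>90);m[:, :180]=0;m[:,330:]=0;m[:120]=0;m[290:]=0
ys,xs=np.nonzero(m);print(len(xs),xs.min(),xs.max(),ys.min(),ys.max())
E
```

```text
bar1 0.94 px [374. 161.  50.  13.] c 659 -138 size 117 34 ang 79.3
bar1 0.79 px [430. 202.  47.  15.] c 547 -267 size 116 30 ang 84.6
bar1 0.68 px [423. 227.  50.  22.] c 463 -253 size 117 30 ang 74.7
bar1 0.63 px [375. 190.  45.  16.] c 571 -127 size 117 31 ang 84.7
cover_grip 0.61 px [208. 133.  95.  67.] c 656 146 size 168 74 ang 10.9
2112 207 301 132 197
```

Run:
```python
from h import *
goal(.659,-.138,.10,-10)
```

```text
t 19.1 now [0.6035 0.2221 0.1095] yaw 6.1 tilt [-0.0023 -0.0008] q6 0.21 w 1.0
turn z units 2.68 then tool shift units [-6.9    2.343  0.979]
```

Call:
apply_moves(fingers=[1,1,0.5,0.5,0.5,0.5,0.5,0.5,0.5,0.5,0.5,0.5], travel=[[0,0,0],[0,0,0],[0,0,0],[-0.86,0.29,0],[-0.86,0.29,0],[-0.86,0.29,0],[-0.86,0.29,0],[-0.86,0.29,0],[-0.86,0.3,0],[-0.87,0.3,0.3],[-0.87,0.3,0.6],[0,0,0]], rotation=[[0,0,0.89],[0,0,0.89],[0,0,0.9],[0,0,0],[0,0,0],[0,0,0],[0,0,0],[0,0,0],[0,0,0],[0,0,0],[0,0,0],[0,0,0]])

```text
time: 20.35
tool_pos: [0.6566, -0.1383, 0.0636]
tcp_rot: [-2.408, -2.011, 0.009]
wrist_force: [-0.8, 1.0, -1.3]
width: 0.5
grip_force: 0.0
```

Run:
```python
from h import *
goal(.659,-.138,.006,-10)
c=cam('top');i=c['image'][125:285,160:330];cv2.imwrite('pics/bay.png',cv2.resize(i,(680,590),fx=4,fy=4,interpolation=cv2.INTER_CUBIC)[:,:,::-1])
```

```text
t 20.4 now [ 0.6566 -0.1383  0.0636] yaw -10.26 tilt [-0.0071 -0.0001] q6 -0.06 w 0.5
turn z units -0.04 then tool shift units [0.014 0.047 1.941]
```

View pics/bay.png

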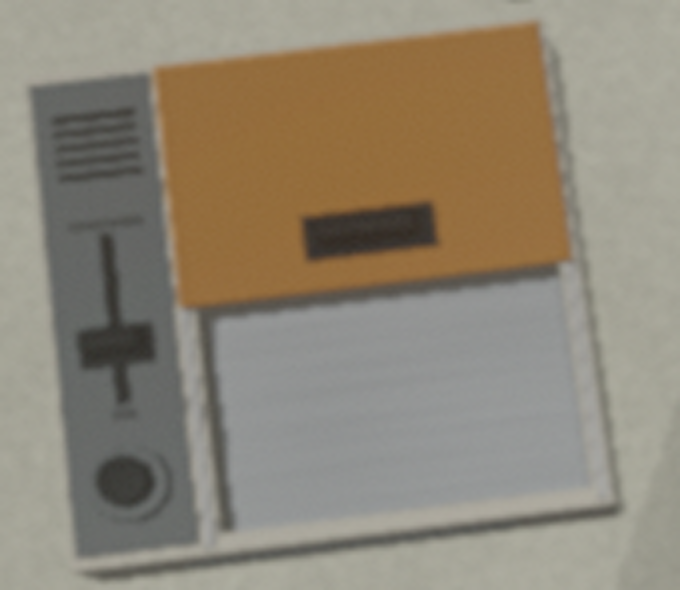

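Call:
apply_moves(fingers=[0.5,0.5,0.5,0.5,0.5,0.5,0,0,0,0,0,0], travel=[[0.01,0.05,0.5],[0,0,0.5],[0,0,0.5],[0,0,0.3],[0,0,0.14],[0,0,0],[0,0,0],[0,0,0],[0,0,0],[0,0,0],[0,0,0],[0,0,0]], rotation=[[0,0,0],[0,0,0],[0,0,0],[0,0,0],[0,0,0],[0,0,0],[0,0,0],[0,0,0],[0,0,0],[0,0,0],[0,0,0],[0,0,0]])

```text
time: 21.6
tool_pos: [0.6636, -0.1338, -0.0267]
tcp_rot: [2.405, 2.018, 0.003]
wrist_force: [0.1, 0.5, 5.0]
width: 0.293
grip_force: 41.8
```

Run:
```python
from h import *
np.set_printoptions(precision=4,suppress=True)
c=cam('top')
f=lambda u,v,z:onz(c,(160+u/4,125+v/3.6875),z)[:2]
print('bay front L,R',f(215,537,.075),f(590,490,.075),'rear R',f(557,265,.075))
K=np.array([f(u,v,.081) for u,v in[(157,67),(540,22),(570,262),(183,305)]]);print(K,K.mean(0))
print('box', f(78,557,.075),f(615,505,.075),f(30,87,.075))
a=np.radians(5.8)
print('bay from cover',K.mean(0)-.155*np.array([np.cos(a),np.sin(a)]))
print('cyc',f(116,343,.103),'start',f(126,479,.1),'grip',f(370,230,.109))
goal(.659,-.138,.14,-10)
```

```text
bay front L,R [0.4003 0.314 ] [0.4237 0.0935] rear R [0.5718 0.11  ]
[[0.7114 0.3496]
 [0.7356 0.1167]
 [0.5722 0.1019]
 [0.5506 0.3328]] [0.6424 0.2252]
box [0.3901 0.3937] [0.4136 0.079 ] [0.7018 0.4277]
bay from cover [0.4882 0.2096]
cyc [0.5223 0.3671] start [0.4356 0.3608] grip [0.5901 0.2177]
t 21.6 now [ 0.6636 -0.1337 -0.0267] yaw -9.99 tilt [ 0.0025 -0.0004] q6 -0.06 w 0.29
turn z units 0.0 then tool shift units [-0.1   -0.075 -2.544]
```

Bar A is held (opening 25 mm). The bay centre comes out at (0.4875, 0.2105) with yaw 6°. Two estimates, from the cover and from the bay edge, agree within 2 mm. Lifting and turning.

Call:
apply_moves(fingers=[0,0,0,0,0,0,0,0,0,0,0,0], travel=[[0,0,-0.3],[0,0,-0.5],[0,0,-0.6],[0,0,-0.6],[0,0,-0.6],[0,0,0],[0,0,0],[0,0,0],[0,0,0],[0,0,0],[0,0,0],[0,0,0]], rotation=[[0,0,0],[0,0,1],[0,0,1],[0,0,1],[0,0,1],[0,0,1],[0,0,1],[0,0,1],[0,0,1],[0,0,1],[0,0,1],[0,0,1]], newtons=50)

```text
time: 22.85
tool_pos: [0.6617, -0.1335, 0.102]
tcp_rot: [-3.119, -0.377, 0.001]
wrist_force: [-0.9, -0.0, -0.4]
width: 0.285
grip_force: 49.4
```

Run:
```python
from h import *
goal(.4799,.2831,.14,-84)
```

```text
t 22.9 now [ 0.6617 -0.1335  0.102 ] yaw -76.23 tilt [-0.0008  0.0001] q6 1.09 w 0.29
turn z units 1.29 then tool shift units [-2.745 -8.667  0.03 ]
```

Call:
apply_moves(fingers=[0,0,0,0,0,0,0,0,0,0,0,0], travel=[[0,0,0],[0,0,0],[-0.3,-0.96,0],[-0.3,-0.96,0],[-0.3,-0.96,0],[-0.3,-0.96,0],[-0.3,-0.96,0],[-0.3,-0.96,0],[-0.3,-0.96,0],[-0.3,-0.96,0],[-0.35,-0.98,0],[0,0,0]], rotation=[[0,0,0.64],[0,0,0.65],[0,0,0],[0,0,0],[0,0,0],[0,0,0],[0,0,0],[0,0,0],[0,0,0],[0,0,0],[0,0,0],[0,0,0]])

```text
time: 24.05
tool_pos: [0.4769, 0.2827, 0.1023]
tcp_rot: [-3.134, -0.181, 0.002]
wrist_force: [1.5, -0.7, 0.2]
width: 0.287
grip_force: 49.6
```

Run:
```python
from h import *
goal(.4799,.2831,.0405,-84)
```

```text
t 24.1 now [0.4769 0.2827 0.1023] yaw -83.38 tilt [-0.0011  0.0019] q6 1.94 w 0.29
turn z units 0.1 then tool shift units [ 0.061 -0.003  2.025]
```

Call:
apply_moves(fingers=[0,0,0,0,0,0,0,0,0,0], travel=[[0.06,0,0.2],[0,0,0.4],[0,0,0.4],[0,0,0.4],[0,0,0.3],[0,0,0.2],[0,0,0.1],[0,0,0.02],[0,0,0],[0,0,0]], rotation=[[0,0,0.1],[0,0,0],[0,0,0],[0,0,0],[0,0,0],[0,0,0],[0,0,0],[0,0,0],[0,0,0],[0,0,0]])

```text
time: 25.05
tool_pos: [0.4839, 0.2787, 0.0017]
tcp_rot: [-3.137, -0.156, -0.003]
wrist_force: [-0.4, 1.3, -1.5]
width: 0.287
grip_force: 49.6
```

Call:
apply_moves(fingers=[0.39,0.39,0.39,0.39,0.39,0.39,0.39,0.39,0.39], travel=[[0,0,0],[0,0,0],[0,0,0],[0,0,0],[0,0,-0.2],[0,0,-0.5],[0,0,-0.7],[0,0,-0.7],[0,0,0]], rotation=[[0,0,0],[0,0,0],[0,0,0],[0,0,0],[0,0,0],[0,0,0],[0,0,0],[0,0,0],[0,0,0]])

```text
time: 25.95
tool_pos: [0.4875, 0.2806, 0.1128]
tcp_rot: [-3.133, -0.156, -0.017]
wrist_force: [1.3, 0.5, 0.5]
width: 0.395
grip_force: 0.0
```

Run:
```python
from bars import *
goal(.571,-.127,.10,-5.5)
bars()
```

```text
t 25.9 now [0.4875 0.2806 0.1128] yaw -84.31 tilt [0.0105 0.0054] q6 1.95 w 0.4
turn z units -13.14 then tool shift units [-7.954  2.443  1.047]
bar1 0.77 px [375. 192.  44.  15.] c 572 -126 size 114 28 ang 85.5
bar1 0.71 px [424. 229.  49.  24.] c 462 -254 size 117 31 ang 74.5
bar1 0.69 px [430. 202.  48.  14.] c 547 -267 size 116 31 ang 84.7
bar1 0.6 px [225. 228.  10.  14.] c 493 287 size 31 20 ang 5.8
bar1 0.3 px [328. 100.  63.  25.] c 802 -49 size 153 60 ang 91.2
```

Call:
apply_moves(fingers=[0.5,0.5,0.5,0.5,0.5,0.5,0.5,0.5,0.5,0.5,0.5,0.5], travel=[[0,0,0],[0,0,0],[0,0,0],[0,0,0],[0,0,0],[0,0,0],[0,0,0],[0,0,0],[0,0,0],[0,0,0],[0,0,0],[0,0,0]], rotation=[[0,0,-1],[0,0,-1],[0,0,-1],[0,0,-1],[0,0,-1],[0,0,-1],[0,0,-1],[0,0,-1],[0,0,-1],[0,0,-1],[0,0,-1],[0,0,-1]])

```text
time: 27.25
tool_pos: [0.4815, 0.2775, 0.1038]
tcp_rot: [-2.442, -1.975, 0.006]
wrist_force: [0.3, 0.2, -0.2]
width: 0.499
grip_force: 0.0
```

Run:
```python
from bars import *
goal(.572,-.126,.10,-5)
```

```text
t 27.2 now [0.4815 0.2775 0.1038] yaw -12.07 tilt [-0.0033 -0.0017] q6 0.69 w 0.5
turn z units -1.18 then tool shift units [-7.881  2.507  0.866]
```

Call:
apply_moves(fingers=[0.5,0.5,0.5,0.5,0.5,0.5,0.5,0.5,0.5,0.5,0.5,0.5], travel=[[0,0,0],[0,0,0],[-0.88,0.28,0],[-0.88,0.28,0],[-0.88,0.28,0],[-0.88,0.28,0],[-0.88,0.28,0],[-0.87,0.28,0],[-0.87,0.28,0],[-0.87,0.28,0.3],[-0.87,0.27,0.5],[0,0,0]], rotation=[[0,0,-0.6],[0,0,-0.58],[0,0,0],[0,0,0],[0,0,0],[0,0,0],[0,0,0],[0,0,0],[0,0,0],[0,0,0],[0,0,0],[0,0,0]])

```text
time: 28.45
tool_pos: [0.5684, -0.1279, 0.0617]
tcp_rot: [-2.322, -2.108, 0.008]
wrist_force: [-2.1, 0.6, -0.8]
width: 0.499
grip_force: 0.0
```

Run:
```python
from bars import *
bars()
goal(.572,-.126,.010,-5)
```

```text
bar1 0.83 px [454. 205.  24.  13.] c 543 -298 size 54 28 ang 88.2
bar1 0.61 px [442. 234.  31.  18.] c 456 -274 size 74 32 ang 74.7
bar1 0.59 px [222. 216.  17.  44.] c 486 282 size 116 29 ang 5.0
bar1 0.53 px [374. 192.   2.  13.] c 576 -74 size 28 10 ang 177.5
t 28.6 now [ 0.5693 -0.1243  0.064 ] yaw -5.39 tilt [-0.0053  0.0018] q6 -0.16 w 0.51
turn z units -0.06 then tool shift units [-0.029  0.056  1.87 ]
```

Call:
apply_moves(fingers=[0.5,0.5,0.5,0.5,0.5,0.5,0,0,0,0,0,0], travel=[[-0.03,0.05,0.5],[0,0,0.5],[0,0,0.5],[0,0,0.3],[0,0,0.1],[0,0,0],[0,0,0],[0,0,0],[0,0,0],[0,0,0],[0,0,0],[0,0,0]], rotation=[[0,0,0],[0,0,0],[0,0,0],[0,0,0],[0,0,0],[0,0,0],[0,0,0],[0,0,0],[0,0,0],[0,0,0],[0,0,0],[0,0,0]])

```text
time: 29.75
tool_pos: [0.5755, -0.1259, -0.0268]
tcp_rot: [2.319, 2.116, 0.003]
wrist_force: [-0.6, 1.4, 6.5]
width: 0.289
grip_force: 52.2
```

Call:
apply_moves(fingers=[0,0,0,0,0,0,0,0,0,0,0,0], travel=[[0,0,-0.3],[0,0,-0.5],[0,0,-0.6],[0,0,-0.6],[0,0,-0.6],[0,0,0],[0,0,0],[0,0,0],[0,0,0],[0,0,0],[0,0,0],[0,0,0]], rotation=[[0,0,0],[0,0,1],[0,0,1],[0,0,1],[0,0,1],[0,0,1],[0,0,1],[0,0,1],[0,0,1],[0,0,1],[0,0,1],[0,0,1]])

```text
time: 30.95
tool_pos: [0.5735, -0.1257, 0.1021]
tcp_rot: [-3.101, -0.505, 0.001]
wrist_force: [0.0, 0.2, -1.0]
width: 0.287
grip_force: 51.3
```

Run:
```python
from h import *
goal(.4854,.2304,.14,-84)
```

```text
t 30.9 now [ 0.5735 -0.1257  0.1021] yaw -71.49 tilt [-0.0005 -0.    ] q6 0.99 w 0.29
turn z units 2.08 then tool shift units [-1.008 -7.267  0.032]
```

Call:
apply_moves(fingers=[0,0,0,0,0,0,0,0,0,0,0,0], travel=[[0,0,0],[0,0,0],[0,0,0],[-0.12,-0.91,0],[-0.12,-0.91,0],[-0.12,-0.91,0],[-0.12,-0.91,0],[-0.12,-0.91,0],[-0.13,-0.91,0],[-0.13,-0.91,0],[-0.15,-0.9,0],[0,0,0]], rotation=[[0,0,0.7],[0,0,0.7],[0,0,0.68],[0,0,0],[0,0,0],[0,0,0],[0,0,0],[0,0,0],[0,0,0],[0,0,0],[0,0,0],[0,0,0]])

```text
time: 32.15
tool_pos: [0.4823, 0.2347, 0.1024]
tcp_rot: [-3.134, -0.18, 0.0]
wrist_force: [-0.2, -0.9, -2.0]
width: 0.286
grip_force: 51.3
```

Call:
apply_moves(fingers=[0,0,0,0,0], travel=[[0,0,0.2],[0,0,0.4],[0,0,0.4],[0,0,0],[0,0,0]], rotation=[[0,0,0],[0,0,0],[0,0,0],[0,0,0],[0,0,0]])

```text
time: 32.65
tool_pos: [0.4837, 0.2286, 0.0511]
tcp_rot: [3.136, 0.169, -0.003]
wrist_force: [0.0, -0.6, -0.7]
width: 0.292
grip_force: 51.3
```

Run:
```python
from h import *
goal(.4854,.2304,.0405,-84)
```

```text
t 32.6 now [0.4837 0.2286 0.0511] yaw -83.82 tilt [-0.0018 -0.001 ] q6 1.86 w 0.29
turn z units 0.03 then tool shift units [ 0.038 -0.033  1.001]
```

Call:
apply_moves(fingers=[0,0,0,0,0,0,0,0.38,0.38,0.38,0.38,0.38], travel=[[0.03,-0.03,0.3],[0,0,0.3],[0,0,0.2],[0,0,0.15],[0,0,0.05],[0,0,0],[0,0,0],[0,0,0],[0,0,0],[0,0,0],[0,0,0],[0,0,-0.2]], rotation=[[0,0,0],[0,0,0],[0,0,0],[0,0,0],[0,0,0],[0,0,0],[0,0,0],[0,0,0],[0,0,0],[0,0,0],[0,0,0],[0,0,0]])

```text
time: 33.85
tool_pos: [0.484, 0.2313, 0.0108]
tcp_rot: [3.136, 0.172, -0.004]
wrist_force: [0.3, 0.2, 0.0]
width: 0.376
grip_force: 0.0
```

Call:
apply_moves(fingers=[0.38,0.38,0.38,0.5,0.5,0.5,0.5,0.5,0.5,0.5,0.5,0.5], travel=[[0,0,-0.5],[0,0,-0.7],[0,0,-0.7],[0,0,0],[0,0,0],[0,0,0],[0,0,0],[0,0,0],[0,0,0],[0,0,0],[0,0,0],[0,0,0]], rotation=[[0,0,0],[0,0,0],[0,0,-1],[0,0,-1],[0,0,-1],[0,0,-1],[0,0,-1],[0,0,-1],[0,0,-1],[0,0,-1],[0,0,-1],[0,0,-1]])

```text
time: 35.05
tool_pos: [0.4855, 0.2319, 0.1076]
tcp_rot: [2.627, 1.723, 0.001]
wrist_force: [-0.6, 0.7, -0.5]
width: 0.499
grip_force: 0.0
```

Run:
```python
from bars import *
bars()
goal(.547,-.267,.10,-5.3)
goal(.547,-.267,.10,-25)
```

```text
bar1 0.82 px [429. 202.  50.  11.] c 547 -267 size 116 30 ang 84.6
bar1 0.75 px [424. 230.  50.  24.] c 464 -254 size 117 33 ang 72.9
bar1 0.5 px [246. 224.  13.  22.] c 491 236 size 48 31 ang 13.4
bar1 0.34 px [183. 246.  12.  18.] c 449 382 size 32 29 ang 0.7
t 35.1 now [0.4855 0.2319 0.1075] yaw -23.7 tilt [0.0007 0.0003] q6 0.81 w 0.5
turn z units -3.07 then tool shift units [-9.822  2.146  0.94 ]
t 35.1 now [0.4855 0.2319 0.1075] yaw -23.7 tilt [0.0007 0.0003] q6 0.81 w 0.5
turn z units 0.22 then tool shift units [-8.524  5.331  0.94 ]
```

Call:
apply_moves(fingers=[0.5,0.5,0.5,0.5,0.5,0.5,0.5,0.5,0.5,0.5,0.5,0.5], travel=[[0,0,0],[0,0,0],[0,0,0],[-0.95,0.21,0],[-0.95,0.21,0],[-0.95,0.21,0],[-0.95,0.21,0],[-0.95,0.21,0],[-0.95,0.21,0],[-0.95,0.21,0],[-0.95,0.21,0],[-0.95,0.21,0]], rotation=[[0,0,-1],[0,0,-1],[0,0,-1],[0,0,0],[0,0,0],[0,0,0],[0,0,0],[0,0,0],[0,0,0],[0,0,0],[0,0,0],[0,0,0]])

```text
time: 36.35
tool_pos: [0.5369, -0.2051, 0.1075]
tcp_rot: [2.332, 2.104, 0.001]
wrist_force: [0.5, 0.3, 0.4]
width: 0.503
grip_force: 0.0
```

Call:
apply_moves(fingers=[0.5,0.5,0.5,0.5,0.5], travel=[[-0.9,0.2,0],[-0.37,0.06,0.4],[0,0,0.5],[0,0,0],[0,0,0]], rotation=[[0,0,0],[0,0,0],[0,0,0],[0,0,0],[0,0,0]])

```text
time: 36.85
tool_pos: [0.5428, -0.267, 0.0615]
tcp_rot: [-2.33, -2.105, 0.001]
wrist_force: [0.9, -0.3, 0.7]
width: 0.501
grip_force: 0.0
```

Run:
```python
from bars import *
bars()
goal(.547,-.267,.01,-5.3)
```

```text
bar1 0.75 px [429. 201.  18.  14.] c 551 -228 size 42 28 ang 88.2
bar1 0.75 px [223. 216.  19.  49.] c 485 282 size 120 30 ang 5.6
bar1 0.74 px [247. 210.  14.  51.] c 490 235 size 120 29 ang 6.1
t 37.0 now [ 0.5444 -0.2673  0.0633] yaw -5.72 tilt [ 0.0018 -0.0009] q6 -0.4 w 0.5
turn z units -0.07 then tool shift units [0.012 0.052 1.855]
```

Call:
apply_moves(fingers=[0.5,0.5,0.5,0.5,0.5,0.5,0,0,0,0,0,0], travel=[[0,0.05,0.5],[0,0,0.5],[0,0,0.5],[0,0,0.3],[0,0,0.06],[0,0,0],[0,0,0],[0,0,0],[0,0,0],[0,0,0],[0,0,0],[0,0,0]], rotation=[[0,0,0],[0,0,0],[0,0,0],[0,0,0],[0,0,0],[0,0,0],[0,0,0],[0,0,0],[0,0,0],[0,0,0],[0,0,0],[0,0,0]])

```text
time: 38.15
tool_pos: [0.5475, -0.2685, -0.0294]
tcp_rot: [2.327, 2.106, 0.002]
wrist_force: [0.1, 1.4, 5.3]
width: 0.291
grip_force: 51.8
```

Call:
apply_moves(fingers=[0,0,0,0,0,0,0,0,0,0,0,0], travel=[[0,0,-0.3],[0,0,-0.5],[0,0,-0.6],[0,0,-0.6],[0,0,-0.6],[0,0,0],[0,0,0],[0,0,0],[0,0,0],[0,0,0],[0,0,0],[0,0,0]], rotation=[[0,0,0],[0,0,1],[0,0,1],[0,0,1],[0,0,1],[0,0,1],[0,0,1],[0,0,1],[0,0,1],[0,0,1],[0,0,1],[0,0,1]])

```text
time: 39.35
tool_pos: [0.5455, -0.2675, 0.0993]
tcp_rot: [-3.103, -0.492, 0.0]
wrist_force: [0.2, -0.0, -1.4]
width: 0.295
grip_force: 51.0
```

Run:
```python
from h import *
goal(.4903,.1837,.14,-84)
```

```text
t 39.4 now [ 0.5455 -0.2675  0.0993] yaw -71.97 tilt [-0.0003  0.0001] q6 0.76 w 0.29
turn z units 2.01 then tool shift units [-0.154 -9.09  -0.025]
```

Call:
apply_moves(fingers=[0,0,0,0,0,0,0,0,0,0,0,0], travel=[[0,0,0],[0,0,0],[-0.01,-0.91,0],[-0.01,-0.91,0],[-0.01,-0.91,0],[-0.01,-0.91,0],[-0.02,-0.91,0],[-0.02,-0.91,0],[-0.02,-0.91,0],[-0.02,-0.91,0],[-0.02,-0.91,0],[-0.02,-0.9,0]], rotation=[[0,0,1],[0,0,1],[0,0,0],[0,0,0],[0,0,0],[0,0,0],[0,0,0],[0,0,0],[0,0,0],[0,0,0],[0,0,0],[0,0,0]])

```text
time: 40.55
tool_pos: [0.4874, 0.1848, 0.0995]
tcp_rot: [-3.137, -0.172, -0.001]
wrist_force: [1.7, 0.0, -1.2]
width: 0.291
grip_force: 50.9
```

Call:
apply_moves(fingers=[0,0,0,0,0], travel=[[0,0,0.2],[0,0,0.4],[0,0,0.4],[0,0,0],[0,0,0]], rotation=[[0,0,0],[0,0,0],[0,0,0],[0,0,0],[0,0,0]])

```text
time: 41.05
tool_pos: [0.4877, 0.1824, 0.0487]
tcp_rot: [3.136, 0.171, -0.002]
wrist_force: [-0.6, -1.2, -0.9]
width: 0.29
grip_force: 50.9
```

Run:
```python
from h import *
goal(.4903,.1837,.038,-84)
```

```text
t 41.0 now [0.4877 0.1824 0.0487] yaw -83.75 tilt [-0.0013 -0.0006] q6 1.77 w 0.29
turn z units 0.04 then tool shift units [ 0.055 -0.02   1.003]
```

Call:
apply_moves(fingers=[0,0,0,0,0,0,0,0.38,0.38,0.38,0.38,0.38], travel=[[0.05,0,0.3],[0,0,0.3],[0,0,0.2],[0,0,0.15],[0,0,0.05],[0,0,0],[0,0,0],[0,0,0],[0,0,0],[0,0,0],[0,0,0],[0,0,-0.2]], rotation=[[0,0,0],[0,0,0],[0,0,0],[0,0,0],[0,0,0],[0,0,0],[0,0,0],[0,0,0],[0,0,0],[0,0,0],[0,0,0],[0,0,0]])

```text
time: 42.25
tool_pos: [0.4893, 0.183, 0.0079]
tcp_rot: [3.136, 0.172, -0.004]
wrist_force: [0.2, 0.1, 0.3]
width: 0.382
grip_force: 0.0
```

Call:
apply_moves(fingers=[0.38,0.38,0.38,0.5,0.5,0.5,0.5,0.5,0.5,0.5,0.5,0.5], travel=[[0,0,-0.5],[0,0,-0.7],[0,0,-0.7],[0,0,0],[0,0,0],[0,0,0],[0,0,0],[0,0,0],[0,0,0],[0,0,0],[0,0,0],[0,0,0]], rotation=[[0,0,0],[0,0,0],[0,0,-1],[0,0,-1],[0,0,-1],[0,0,-1],[0,0,-1],[0,0,-1],[0,0,-1],[0,0,-1],[0,0,-1],[0,0,-1]])

```text
time: 43.45
tool_pos: [0.4909, 0.1835, 0.1046]
tcp_rot: [2.627, 1.723, 0.001]
wrist_force: [-0.7, 0.2, 0.4]
width: 0.5
grip_force: 0.0
```

Run:
```python
from bars import *
bars()
goal(.464,-.254,.10,-16)
```

```text
bar1 0.69 px [268. 225.  12.  25.] c 489 185 size 52 28 ang 6.3
bar1 0.65 px [424. 229.  50.  21.] c 462 -254 size 116 31 ang 74.4
bar1 0.63 px [227. 219.  16.  30.] c 496 275 size 77 18 ang 11.0
bar1 0.58 px [247. 229.   9.  24.] c 498 244 size 20 10 ang 179.8
t 43.5 now [0.4909 0.1835 0.1045] yaw -23.7 tilt [0.0007 0.0002] q6 0.72 w 0.5
turn z units -1.28 then tool shift units [-8.56   1.895  0.88 ]
```

Call:
apply_moves(fingers=[0.5,0.5,0.5,0.5,0.5,0.5,0.5,0.5,0.5,0.5,0.5,0.5], travel=[[0,0,0],[0,0,0],[-0.86,0.19,0],[-0.86,0.19,0],[-0.86,0.19,0],[-0.86,0.19,0],[-0.86,0.19,0],[-0.86,0.19,0],[-0.86,0.19,0],[-0.86,0.19,0],[-0.84,0.18,0],[-0.84,0.19,0.4]], rotation=[[0,0,-0.64],[0,0,-0.63],[0,0,0],[0,0,0],[0,0,0],[0,0,0],[0,0,0],[0,0,0],[0,0,0],[0,0,0],[0,0,0],[0,0,0]])

```text
time: 44.75
tool_pos: [0.4652, -0.2574, 0.0872]
tcp_rot: [2.508, 1.88, 0.005]
wrist_force: [1.0, 0.9, -0.1]
width: 0.5
grip_force: 0.0
```

Call:
apply_moves(fingers=[0.5,0.5,0.5], travel=[[0,0,0.4],[0,0,0],[0,0,0]], rotation=[[0,0,0],[0,0,0],[0,0,0]])

```text
time: 45.05
tool_pos: [0.4623, -0.2534, 0.0636]
tcp_rot: [-2.511, -1.886, 0.0]
wrist_force: [-0.0, -0.5, -0.0]
width: 0.503
grip_force: 0.0
```

Run:
```python
from bars import *
bars()
goal(.464,-.254,.01,-16)
```

```text
bar1 0.75 px [222. 216.  18.  47.] c 485 282 size 119 29 ang 5.6
bar1 0.68 px [262. 208.  18.  46.] c 501 187 size 121 30 ang 5.1
bar1 0.52 px [423. 231.  19.  12.] c 472 -217 size 41 30 ang 69.4
t 45.1 now [ 0.4636 -0.2536  0.0648] yaw -16.08 tilt [ 0.0013 -0.0006] q6 -0.27 w 0.5
turn z units -0.01 then tool shift units [-0.006  0.01   1.887]
```

Call:
apply_moves(fingers=[0.5,0.5,0.5,0.5,0.5,0.5,0,0,0,0,0,0], travel=[[0,0,0.5],[0,0,0.5],[0,0,0.5],[0,0,0.3],[0,0,0.08],[0,0,0],[0,0,0],[0,0,0],[0,0,0],[0,0,0],[0,0,0],[0,0,0]], rotation=[[0,0,0],[0,0,0],[0,0,0],[0,0,0],[0,0,0],[0,0,0],[0,0,0],[0,0,0],[0,0,0],[0,0,0],[0,0,0],[0,0,0]])

```text
time: 46.35
tool_pos: [0.4644, -0.2548, -0.0286]
tcp_rot: [2.508, 1.887, 0.002]
wrist_force: [1.5, 1.4, 5.7]
width: 0.29
grip_force: 51.2
```

Call:
apply_moves(fingers=[0,0,0,0,0,0,0,0,0,0,0,0], travel=[[0,0,-0.3],[0,0,-0.5],[0,0,-0.6],[0,0,-0.6],[0,0,-0.6],[0,0,0],[0,0,0],[0,0,0],[0,0,0],[0,0,0],[0,0,0],[0,0,0]], rotation=[[0,0,0],[0,0,1],[0,0,1],[0,0,1],[0,0,1],[0,0,1],[0,0,1],[0,0,1],[0,0,1],[0,0,1],[0,0,1],[0,0,1]])

```text
time: 47.55
tool_pos: [0.4624, -0.2538, 0.1003]
tcp_rot: [-3.135, -0.209, 0.0]
wrist_force: [0.7, 0.4, -1.1]
width: 0.289
grip_force: 50.4
```

Run:
```python
from bars import *
goal(.4949,.1372,.14,-84)
c=cam('top');i=c['image'][180:290,180:330];cv2.imwrite('pics/b2.png',cv2.resize(i,None,fx=5,fy=5,interpolation=cv2.INTER_CUBIC)[:,:,::-1])
```

```text
t 47.5 now [ 0.4624 -0.2538  0.1003] yaw -82.35 tilt [-0.0002  0.    ] q6 0.89 w 0.29
turn z units 0.27 then tool shift units [ 1.464e+00 -7.710e+00 -3.000e-03]
```

View pics/b2.png

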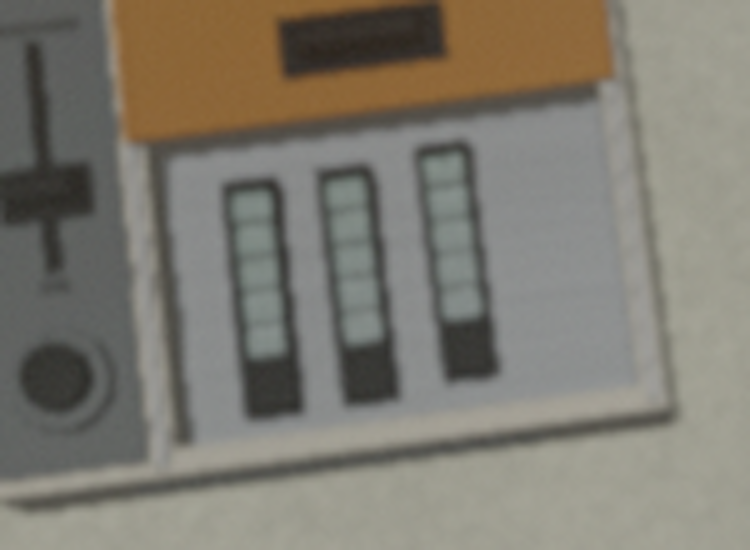

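Three bars lie parallel in the bay at crop (260,300), (358,285) and (456,262), with free space at right. The fourth is in hand.

Call:
apply_moves(fingers=[0,0,0,0,0,0,0,0,0,0,0], travel=[[0,0,0],[0.16,-0.86,0],[0.16,-0.86,0],[0.16,-0.86,0],[0.16,-0.86,0],[0.16,-0.86,0],[0.16,-0.86,0],[0.17,-0.86,0],[0.17,-0.85,0],[0.18,-0.84,0],[0,0,0]], rotation=[[0,0,0.27],[0,0,0],[0,0,0],[0,0,0],[0,0,0],[0,0,0],[0,0,0],[0,0,0],[0,0,0],[0,0,0],[0,0,0]])

```text
time: 48.7
tool_pos: [0.4946, 0.142, 0.1004]
tcp_rot: [-3.134, -0.182, -0.002]
wrist_force: [1.0, 0.2, -0.0]
width: 0.289
grip_force: 50.4
```

Call:
apply_moves(fingers=[0,0,0,0,0], travel=[[0,0,0.2],[0,0,0.4],[0,0,0.4],[0,0,0],[0,0,0]], rotation=[[0,0,0],[0,0,0],[0,0,0],[0,0,0],[0,0,0]])

```text
time: 49.2
tool_pos: [0.4933, 0.136, 0.049]
tcp_rot: [3.136, 0.17, -0.003]
wrist_force: [-0.3, -0.2, 0.0]
width: 0.288
grip_force: 50.3
```

Run:
```python
from h import *
goal(.4949,.1372,.039,-84)
```

```text
t 49.2 now [0.4933 0.136  0.049 ] yaw -83.79 tilt [-0.0021 -0.0007] q6 1.68 w 0.29
turn z units 0.04 then tool shift units [ 0.034 -0.021  0.991]
```

Call:
apply_moves(fingers=[0,0,0,0,0,0,0,0.38,0.38,0.38,0.38,0.38], travel=[[0.03,-0.02,0.3],[0,0,0.3],[0,0,0.2],[0,0,0.15],[0,0,0.04],[0,0,0],[0,0,0],[0,0,0],[0,0,0],[0,0,0],[0,0,0],[0,0,-0.2]], rotation=[[0,0,0],[0,0,0],[0,0,0],[0,0,0],[0,0,0],[0,0,0],[0,0,0],[0,0,0],[0,0,0],[0,0,0],[0,0,0],[0,0,0]])

```text
time: 50.4
tool_pos: [0.4941, 0.1382, 0.0093]
tcp_rot: [3.136, 0.172, -0.005]
wrist_force: [-0.3, -0.8, -0.3]
width: 0.376
grip_force: 0.0
```

Call:
apply_moves(fingers=[0.38,0.38,0.38,0.5,0.5,0.5,0.5,0.5,0.5,0.5,0.5,0.5], travel=[[0,0,-0.5],[0,0,-0.7],[0,0,-0.7],[0,0,-0.2],[0,0,0],[0,0,0],[0,0,0],[0,0,0],[0,0,0],[0,0,0],[0,0,0],[0,0,0]], rotation=[[0,0,0],[0,0,0],[0,0,-1],[0,0,-1],[0,0,-1],[0,0,-1],[0,0,-1],[0,0,-1],[0,0,-1],[0,0,-1],[0,0,-1],[0,0,-1]])

```text
time: 51.6
tool_pos: [0.4957, 0.1385, 0.116]
tcp_rot: [2.627, 1.723, 0.001]
wrist_force: [-0.0, -0.6, -0.4]
width: 0.497
grip_force: 0.0
```

Call:
apply_moves(fingers=[0.5,0.5,0.5,0.5,0.5,0.5,0.5,0.5,0.5,0.5], travel=[[0,0,0],[0,0,0],[0,0,0],[0,0,0],[0,0,0],[-0.9,0,0],[-0.9,0,0],[-0.9,0,0],[-0.9,0,0],[0,0,0]], rotation=[[0,0,-1],[0,0,-1],[0,0,-1],[0,0,-1],[0,0,-1],[0,0,0],[0,0,0],[0,0,0],[0,0,0],[0,0,0]])

```text
time: 52.6
tool_pos: [0.5161, -0.0452, 0.1164]
tcp_rot: [2.1, 2.332, -0.001]
wrist_force: [0.6, 0.6, 0.0]
width: 0.497
grip_force: 0.0
```

Run:
```python
from bars import *
bars(z0=.03)
goal(.5901,.2177,.15,6)
c=cam('top');i=c['image'][130:290,160:330];cv2.imwrite('pics/b3.png',cv2.resize(i,None,fx=3.5,fy=3.5,interpolation=cv2.INTER_CUBIC)[:,:,::-1])
```

```text
bar1 0.81 px [221. 217.  19.  47.] c 481 278 size 118 29 ang 5.6
bar1 0.8 px [280. 205.  17.  48.] c 500 139 size 118 28 ang 7.5
bar1 0.78 px [266. 212.  13.  44.] c 495 183 size 115 25 ang 7.0
bar1 0.59 px [244. 211.  14.  52.] c 486 233 size 120 31 ang 6.1
t 52.7 now [ 0.5154 -0.0414  0.1159] yaw 6.11 tilt [0.0006 0.0004] q6 -0.24 w 0.5
turn z units 0.02 then tool shift units [4.997 2.027 0.107]
```

View pics/b3.png

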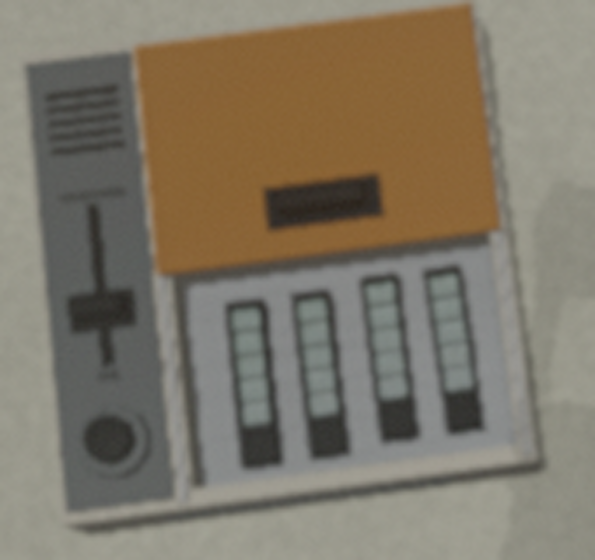

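All four bars lie flat and separate in the bay, with the cover still open. Next I'll grasp the cover grip.

Call:
apply_moves(fingers=[1,1,1,1,1,1,1,1,1,1,1,1], travel=[[0.83,0.34,0],[0.83,0.34,0],[0.83,0.34,0],[0.83,0.34,0],[0.83,0.34,0],[0.85,0.35,0],[0,0,0],[0,0,0.3],[0,0,0.4],[0,0,0.4],[0,0,0.17],[0,0,0]], rotation=[[0,0,0],[0,0,0],[0,0,0],[0,0,0],[0,0,0],[0,0,0],[0,0,0],[0,0,0],[0,0,0],[0,0,0],[0,0,0],[0,0,0]])

```text
time: 53.95
tool_pos: [0.5872, 0.2179, 0.0491]
tcp_rot: [-2.095, -2.337, 0.007]
wrist_force: [-0.9, 0.1, -0.6]
width: 1.0
grip_force: 0.0
```

Call:
apply_moves(fingers=[0,0,0,0,0,0,0], travel=[[0,0,0],[0,0,0],[0,0,0],[0,0,0],[0,0,0],[0,0,0],[0,0,-0.03]], rotation=[[0,0,0],[0,0,0],[0,0,0],[0,0,0],[0,0,0],[0,0,0],[0,0,0]])

```text
time: 54.65
tool_pos: [0.5902, 0.2195, 0.0533]
tcp_rot: [2.097, 2.339, 0.001]
wrist_force: [1.6, 2.0, -4.3]
width: 0.172
grip_force: 49.3
```

Call:
apply_moves(fingers=[0,0,0,0,0,0,0,0,0,0,0,0], travel=[[0,-0.2,0],[0,-0.28,0],[0,-0.28,0],[0,-0.28,0],[0,-0.28,0],[0,-0.28,0],[0,-0.28,0],[0,-0.28,0],[0,-0.28,0],[0,-0.28,0],[0,-0.28,0],[0,0,0]], rotation=[[0,0,0],[0,0,0],[0,0,0],[0,0,0],[0,0,0],[0,0,0],[0,0,0],[0,0,0],[0,0,0],[0,0,0],[0,0,0],[0,0,0]])

```text
time: 55.85
tool_pos: [0.444, 0.2039, 0.0534]
tcp_rot: [2.092, 2.336, 0.014]
wrist_force: [15.8, 6.7, -15.1]
width: 0.172
grip_force: 54.9
```

Call:
apply_moves(fingers=[0,0,0,0,0], travel=[[0,-0.1,0],[0,-0.06,0],[0,-0.06,0],[0,0,0],[0,0,0]], rotation=[[0,0,0],[0,0,0],[0,0,0],[0,0,0],[0,0,0]])

```text
time: 56.35
tool_pos: [0.4447, 0.2041, 0.0536]
tcp_rot: [2.082, 2.327, 0.039]
wrist_force: [50.7, 9.5, -44.7]
width: 0.174
grip_force: 53.4
```

Call:
apply_moves(fingers=[0,0,1,1,1,1,1,1,1,1], travel=[[0,0.2,0],[0,0,0],[0,0,0],[0,0,0],[0,0,0],[0,0,0],[0,0,-0.4],[0,0,-0.4],[0,0,-0.4],[0,0,0]], rotation=[[0,0,0],[0,0,0],[0,0,0],[0,0,0],[0,0,0],[0,0,0],[0,0,0],[0,0,0],[0,0,0],[0,0,0]])

```text
time: 57.35
tool_pos: [0.4418, 0.2036, 0.1163]
tcp_rot: [2.094, 2.338, 0.008]
wrist_force: [1.4, 0.6, -0.1]
width: 1.003
grip_force: 0.0
```

Run:
```python
from h import *
goal(.5223,.3675,.145,6)
```

```text
t 57.4 now [0.4418 0.2036 0.1163] yaw 6.29 tilt [0.0053 0.002 ] q6 0.27 w 1.0
turn z units 0.05 then tool shift units [3.092 1.945 0.216]
```

Call:
apply_moves(fingers=[0.6,0.6,0.6,0.6,0.6,0.6,0.6], travel=[[0.77,0.48,0],[0.77,0.49,0],[0.77,0.49,0],[0.78,0.49,0],[0,0,0.2],[0,0,0],[0,0,0]], rotation=[[0,0,0],[0,0,0],[0,0,0],[0,0,0],[0,0,0],[0,0,0],[0,0,0]])

```text
time: 58.05
tool_pos: [0.518, 0.3654, 0.1014]
tcp_rot: [-2.096, -2.339, 0.006]
wrist_force: [0.6, 0.6, -0.0]
width: 0.601
grip_force: 0.0
```

Run:
```python
from h import *
goal(.5223,.3675,.084,6)
```

```text
t 58.0 now [0.518  0.3654 0.1014] yaw 6.28 tilt [-0.0032 -0.0025] q6 0.47 w 0.6
turn z units 0.05 then tool shift units [0.033 0.091 1.138]
```

Call:
apply_moves(fingers=[0.6,0.6,0.6,0.6,0.6,0,0,0,0,0,0], travel=[[0.03,0.07,0.3],[0,0,0.4],[0,0,0.34],[0,0,0.1],[0,0,0],[0,0,0],[0,0,0],[0,0,0],[0,0,0],[0,0,0],[0,0,0]], rotation=[[0,0,0],[0,0,0],[0,0,0],[0,0,0],[0,0,0],[0,0,0],[0,0,0],[0,0,0],[0,0,0],[0,0,0],[0,0,0]])

```text
time: 59.15
tool_pos: [0.5243, 0.3695, 0.0478]
tcp_rot: [2.096, 2.339, 0.004]
wrist_force: [1.7, -0.9, 5.6]
width: 0.149
grip_force: 52.2
```

Call:
apply_moves(fingers=[0,0,0,0,0,0,0], travel=[[0,0,-0.03],[0,0.2,0],[0,0.2,0],[0,0.2,0],[0,0.2,0],[0,0.1,0],[0,0,0]], rotation=[[0,0,0],[0,0,0],[0,0,0],[0,0,0],[0,0,0],[0,0,0],[0,0,0]])

```text
time: 59.85
tool_pos: [0.5696, 0.3742, 0.0478]
tcp_rot: [2.096, 2.339, 0.003]
wrist_force: [1.4, 2.5, 2.7]
width: 0.15
grip_force: 51.7
```

Call:
apply_moves(fingers=[0,0,0,0], travel=[[0,0.1,0],[0,0.05,0],[0,0,0],[0,0,0]], rotation=[[0,0,0],[0,0,0],[0,0,0],[0,0,0]])

```text
time: 60.25
tool_pos: [0.5756, 0.3749, 0.0478]
tcp_rot: [2.096, 2.34, 0.002]
wrist_force: [-0.0, 2.8, 2.5]
width: 0.148
grip_force: 51.7
```

Not at the stop yet (no force), so I'll go on.

Call:
apply_moves(fingers=[0,0,0,0,0], travel=[[0,0.12,0],[0,0.12,0],[0,0.06,0],[0,0,0],[0,0,0]], rotation=[[0,0,0],[0,0,0],[0,0,0],[0,0,0],[0,0,0]])

```text
time: 60.75
tool_pos: [0.5811, 0.3753, 0.0477]
tcp_rot: [-2.09, -2.332, 0.023]
wrist_force: [-25.0, -0.4, 19.5]
width: 0.145
grip_force: 53.9
```

Call:
apply_moves(fingers=[0,0,0.6,0.6,0.6,0.6,0.6,0.6,0.6], travel=[[0,-0.18,0],[0,0,0],[0,0,0],[0,0,0],[0,0,0],[0,0,-0.4],[0,0,-0.4],[0,0,-0.4],[0,0,0]], rotation=[[0,0,0],[0,0,0],[0,0,0],[0,0,0],[0,0,0],[0,0,0],[0,0,0],[0,0,0],[0,0,0]])

```text
time: 61.65
tool_pos: [0.584, 0.3763, 0.1113]
tcp_rot: [2.095, 2.338, 0.009]
wrist_force: [0.4, 0.3, -0.2]
width: 0.598
grip_force: 0.0
```

Run:
```python
from h import *
np.set_printoptions(precision=4,suppress=True)
goal(.4356,.3615,.135,6)
c=cam('side')
for n in('cover_grip','cycle_grip','start_top'): print(n,[(round(d['p'],2),np.round(d['location'],1)) for d in tip_of('side',n)])
print(proj(c,[.445,.205,.109]),proj(c,[.5815,.3755,.103]),proj(c,[.4356,.3615,.1]))
i=c['image'][225:355,195:365];cv2.imwrite('pics/b4.png',cv2.resize(i,None,fx=4.5,fy=4.5,interpolation=cv2.INTER_CUBIC)[:,:,::-1])
```

```text
t 61.6 now [0.584  0.3763 0.1113] yaw 6.26 tilt [0.0056 0.0029] q6 0.43 w 0.6
turn z units 0.04 then tool shift units [ 0.016 -2.982  0.315]
cover_grip [(0.75, array([327.8, 272.3]))]
cycle_grip [(0.74, array([251.1, 306.2]))]
start_top [(0.62, array([308.8, 317. ]))]
[324.6067 270.1097] [251.9202 306.2258] [309.1059 316.6228]
```

View pics/b4.png

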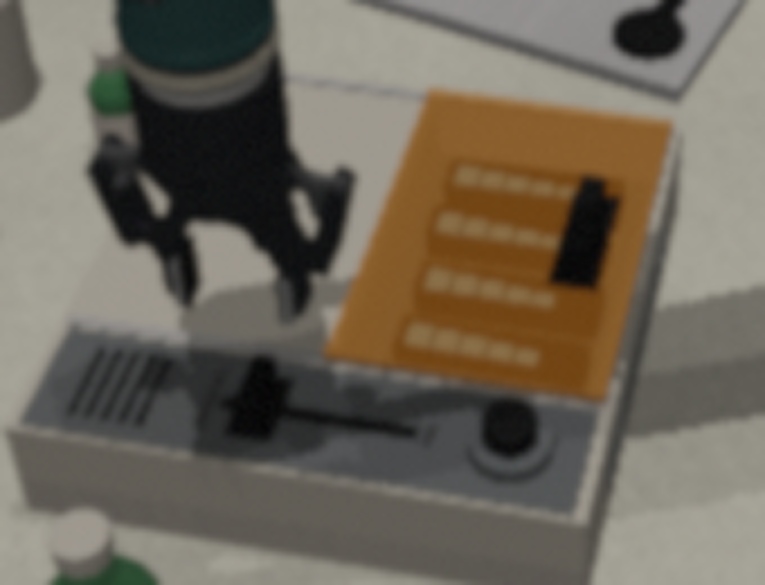

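The cover is shut with its front edge at the box front, all four bars show through it, and the cycle slide is at the long mark at (251,306). Now the plunger, with the fingers shut.

Call:
apply_moves(fingers=[0,0,0,0,0,0,0,0], travel=[[0,-0.6,0],[0,-0.6,0],[0,-0.6,0],[0,-0.6,0],[0.02,-0.55,0],[0,0,0.2],[0,0,0],[0,0,0]], rotation=[[0,0,0],[0,0,0],[0,0,0],[0,0,0],[0,0,0],[0,0,0],[0,0,0],[0,0,0]])

```text
time: 62.65
tool_pos: [0.4346, 0.3598, 0.0967]
tcp_rot: [-2.096, -2.34, 0.002]
wrist_force: [-0.0, 0.1, -0.1]
width: 0.002
grip_force: 0.0
```

Run:
```python
from h import *
goal(.4356,.3615,.1,6)
```

```text
t 62.6 now [0.4346 0.3598 0.0967] yaw 6.28 tilt [-0.001  -0.0011] q6 0.54 w 0.0
turn z units 0.05 then tool shift units [0.032 0.024 0.724]
```

Call:
apply_moves(fingers=[0,0,0,0,0,0], travel=[[0.03,0.02,0.3],[0,0,0.3],[0,0,0.15],[0,0,0.06],[0,0,0],[0,0,0]], rotation=[[0,0,0],[0,0,0],[0,0,0],[0,0,0],[0,0,0],[0,0,0]])

```text
time: 63.25
tool_pos: [0.4353, 0.3613, 0.0575]
tcp_rot: [2.096, 2.34, -0.002]
wrist_force: [-1.0, -1.9, 5.5]
width: 0.002
grip_force: 2.5
```

Call:
apply_moves(fingers=[0,0,0,0], travel=[[0,0,0.08],[0,0,0.08],[0,0,0],[0,0,0]], rotation=[[0,0,0],[0,0,0],[0,0,0],[0,0,0]])

```text
time: 63.65
tool_pos: [0.4355, 0.3615, 0.0513]
tcp_rot: [2.096, 2.34, -0.001]
wrist_force: [-4.0, -4.9, 13.7]
width: -0.0
grip_force: 6.4
```

Call:
apply_moves(fingers=[0,0,0,0], travel=[[0,0,0.06],[0,0,0],[0,0,0],[0,0,0]], rotation=[[0,0,0],[0,0,0],[0,0,0],[0,0,0]])

```text
time: 64.05
tool_pos: [0.4357, 0.3615, 0.0511]
tcp_rot: [2.096, 2.34, -0.0]
wrist_force: [-8.5, -9.1, 28.6]
width: 0.003
grip_force: 14.2
```

Call:
apply_moves(fingers=[0,0,0,0,0,0,0,0], travel=[[0,0,-0.3],[0,0,-0.5],[0,0,-0.7],[0,0,-0.7],[0,0,-0.7],[0,0,0],[0,0,0],[0,0,0]], rotation=[[0,0,0],[0,0,0],[0,0,0],[0,0,0],[0,0,0],[0,0,0],[0,0,0],[0,0,0]])

```text
time: 64.85
tool_pos: [0.4343, 0.361, 0.1896]
tcp_rot: [-2.096, -2.339, 0.004]
wrist_force: [0.0, 0.3, -0.1]
width: -0.001
grip_force: 0.0
```

Run:
```python
from h import *
np.set_printoptions(precision=4,suppress=True)
s=read_state();print(s['time'],s['tool_pos'],s['wrist_force'])
c=cam('side')
for n in('cover_grip','cycle_grip','start_top','stick','occluder1','bar1'): print(n,[(round(d['p'],2),np.round(d['location'],1)) for d in tip_of('side',n)])
```

```text
64.85 [0.4343 0.361  0.1896] [ 0.0144  0.3228 -0.0661]
cover_grip [(0.95, array([324.3, 271.5]))]
cycle_grip [(0.62, array([252. , 308.7])), (0.23, array([329.1, 208.4]))]
start_top [(0.64, array([310.1, 316.8])), (0.16, array([324. , 269.2]))]
stick [(0.4, array([322.6, 212.7]))]
occluder1 [(0.81, array([397.8, 225.8])), (0.68, array([426.6, 205.6])), (0.59, array([303.5, 317. ])), (0.44, array([401.9, 186.8]))]
bar1 []
```

The plunger bottomed out (29 N with no further travel) and sprang back. Cover, cycle slide and tray contents are all in place.

```bash
python3 -c "
from workcell import *
print(finish_job())"
```

```text
the job is handed in; nothing more can be done
None
```

The job is handed in: all four bars lie flat in the bay, the cover is shut, the cycle slide is at its rear stop and start was pressed and released; the hand-in gave no verdict.

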